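Set up the wire sheet rest of a copy stand beside the printer

TASK

The bent steel sheet rest has been tucked, crossbar first, under the low black shelf. Draw it out, lay it flat on the desk clear of the shelf and let go of it; then take it up again and set it on the white stand so that both turned-out ends sit down in the two notches and the crossbar leans on the two posts. Do not force it, and leave the other things on the desk where they are.

Things in the scene. Friction and masses are not known exactly. Their poses are not given: they have to be found in the camera images.
- frame_mid (a point): Centre of the sheet rest, a flat U of 10 mm steel tube (110 x 180 x 10 mm overall, 120 g), the same either way up. The point is half-way between crossbar and ends, in the tube's mid-plane (5 mm over the desk when lying). x points from the ends to the crossbar, y along the crossbar, z square to the U. Crossbar at x = +50 mm, legs along x at y = +60 and -60 mm, ends at x = -50 mm (tube centre lines).
- frame_bar (a point): Middle of the sheet rest's crossbar, on the tube's centre line, straight for 100 mm; axes as frame_mid. At the start it is hidden under the shelf, and 50 to 62 mm of the legs' length stick out of the mouth; the whole lies flat on the desk.
- end_a (a point): On the turned-out end at +y of the sheet rest: the leg's tube turns outward, in the plane of the U, and runs along y from y = 60 to y = 90 mm. The point is on its centre line at x = -50, y = +75 mm from frame_mid; axes as frame_mid.
- end_b (a point): The same on the other turned-out end, at x = -50, y = -75 mm from frame_mid; axes as frame_mid.
- shelf_mouth (a point): Low black shelf fixed to the desk, open at one long side (the mouth), no floor. The point is the middle of the mouth at desk height; x points into the shelf, z up. 166 mm wide, 100 mm deep, 38 mm high with a 6 mm pad of paper on top (44 mm in all); inside 150 mm wide and 30 mm high.
- stand_mid (a point): White copy stand fixed to the desk. The point is the middle of the top of its 6 mm base plate (x -70 to +70 mm, 180 mm wide); x points from the notches to the posts, y square to it, z up; the posts face the robot. Two upright notched cheeks at y = +75 and -75 mm, 12 mm thick (inner faces 138 mm apart), x = -64 to +12 mm, highest 45 mm above the plate. Once set up, the sheet rest slopes up at 30 degrees from notches to posts.
- notch_l (a point): Where the centre line of a turned-out end lies when seated in the notch at +y of the stand, mid-thickness of the cheek, 32 mm above the desk; axes as stand_mid. The notch is open at the top: 13.4 mm wide, floor 5 mm below this point, walls straight up to 13 mm above it, then opening at 35 degrees to 30 mm wide.
- notch_r (a point): The same for the notch at -y of the stand; axes as stand_mid.
- bar_rest (a point): Where the middle of the crossbar lies when it leans on the stand's two posts, midway between them, 82 mm above the desk; axes as stand_mid (not sloped). The posts are 20 x 14 mm (x, y), 42 mm to either side of this point, flat tops 77 mm above the desk, 70 mm free between them.
- ink1: The black ink bottle, a bystander (origin at the centre of its underside).
- ink2: The blue ink bottle, a bystander (origin at the centre of its underside).
- carton: The small carton, a bystander (origin at the centre of its underside).
- tape: The tape roll, a bystander (origin at the centre of its underside).
- mug: The mug, a bystander (origin at the centre of its underside).
- driver: The screwdriver, a bystander (origin at the centre of its underside).
- stapler: The stapler, a bystander (origin at the centre of its underside).
- frame: The whole sheet rest; origin at the centre of its underside when lying flat, 5 mm below frame_mid; axes as frame_mid.
- stand: The whole stand; origin at the desk, 6 mm below stand_mid; axes as stand_mid.
There are look-alikes about, which are no part of the job. Leave any green or red look-alike of the frame alone.

How it is judged:
On the way:
1. the sheet rest lies flat on the desk, wholly out of the shelf, and has been let go (x of frame_bar in the frame of shelf_mouth below -0.005 m and height (world z) of each of frame_bar, end_a, end_b below 0.02 m and contact force between the fingers and frame below 0.1 N), for 0.2 s.
At the end, for the whole second after the job is handed in: One turned-out end lies in each notch of the stand (the point 75 mm out on it within 9 mm of the notch's seat point), the middle of the crossbar is within 12 mm of its resting point on the two posts, and the sheet rest is released and at rest (distance between any of end_a, end_b and notch_l below 0.009 m and distance between any of end_a, end_b and notch_r below 0.009 m and distance between frame_bar and bar_rest below 0.012 m and contact force between the fingers and frame below 0.1 N and linear speed of frame below 0.02 m/s); the robot touches nothing.
It fails at once if a bottle, the carton, tape roll, mug, screwdriver or stapler is shifted by more than 30 mm (distance of any of ink1, ink2, carton, tape, mug, driver, stapler from where it was at the start of the episode above 0.03 m).
It fails at once if the sheet rest is forced against the stand with more than 40 N (contact force between frame and stand above 40 N).
It also fails if it takes over 61 s, if anything falls off the work surface, if the arm or the gripper's body presses on something with over 40 N, if the wrist force passes 120 N, or if a joint passes its speed limit or range.

ROBOT

A 6-joint arm with a two-finger parallel gripper is mounted at the origin on the work surface. World frame = base frame: x ahead of the robot, y to its left, z up, the work surface at z = 0. Lengths are in m, angles in rad, forces in N, time in s.
With the tool pointing down it reaches from about 0.375 to 0.925 m from the base axis. Payload 5.7 kg.
Tool frame: the origin (TCP) lies at the very end of the fingers, on their centre line; the grasp point (between the pads) lies 19 mm behind it (env.grasp_offset is the distance from the TCP to the grasp point, in m); z points along the fingers, x is the direction in which the jaws open and shut, and the axes are right-handed (so a half turn about z gives the same grasp; the last joint's range is limited). The gripper opens to 85 mm and grips with 20 to 120 N. Pads are 22 mm wide; open, the fingers measure 114 mm over their backs; the gripper's body (76 mm by 85 mm) begins 54 mm behind the grasp point. The pads swing forward as they close: fully open they stand 13 mm farther back than shut.
Start: joints at [1.222, 0.359, 1.51, -0, 1.272, -0.115], TCP at [0.139, 0.584, 0.231] pointing down, gripper open.
Joint ranges: [-2.97, 2.97], [-1.01, 2.36], [0.21, 2.38], [-0.96, 4.11], [0.2, 2.71], [-2.98, 2.98]. Speed limits (rad/s): [2.39, 2.39, 3.14, 3.14, 3.14, 3.14].

INTERFACE

Orientations are given as a unit quaternion [x, y, z, w].
In Python, from bench import env, imaging gives the robot as it stands. The module is installed in compiled form; this text tells all that it offers.
- The arm moves only by the tool servo_tool, never from a script. Its argument "plan" is a list of rows, each a list of 6 numbers: the shift along the tool's x, y, z in mm, then the turn, a rotation vector about the tool's x, y, z in degrees. A call has 1 to 8 rows; each row shifts and turns the commanded pose from where the row before left it, along the tool's axes as they then stand; what a row does not reach is not made up. A row lasts 1/8 s, in which the tool goes at most 62.5 mm and 10.7 degrees, less where a joint would pass 70% of its speed; a pose out of reach is approached as far as the arm can. A call is refused whole if a number of a shift passes 62.5 or a number of a turn 10.7, either way. A call with a gripper value outside its range is refused whole. "gripper" is the opening, from 0 (shut) to 1 (fully open), set as the call begins (left out, the last holds). The fingers move at their own pace and stop on an object; the grip force is fixed at half the most. Time passes only in rows, so rows that do not move let the fingers close. It gives the time, the measured TCP pose, the force and the opening at its end, in the units of the state.
- env.read_state(): the state, without advancing time (a new reading comes with each control period).
- imaging.grab_frame(name): name is "scene" or "top" or "wrist"; returns a dict with "frame" (420x560x3 uint8, red, green, blue), "z_map" (420x560 float32, m along the optical axis (not along the pixel's ray), 0 where there is no reading), "vertical_fov" (degrees; the focal length in pixels is half the picture's height over the tangent of half this angle, whatever the lens; pixels are square), "cx", "cy" (the principal point, pixels), "xyz" and "orientation" of the camera in the world. Camera axes: x right, y down, z forward; pixel columns grow to the right and rows downward; lengths in m; the calibration is good to about 2 mm. A picture is of the moment at which its call begins.
- env.sign_off(): hands the job in, once; it reports no verdict.
Trained networks look in a picture, given as the dict that the camera call returned (one of the last four; its "shot" number tells which), for a name from the list of things; names that differ only in an ending like _2 or _b are one class to them, and where a whole thing is asked for, a point or a joint stands for the part that bears it (a point fixed in the world has none). Each returns a list of dicts, best first, with "conf" (0 to 1); they miss things now and then, are a little off and sometimes report something else, mostly with a low value. They report only what shows in the picture. A call takes as long as a camera call. They do not tell look-alikes from the thing itself.
- imaging.spot_in(label, picture): "bbox" ([left, top, right, bottom] in pixels, round what is visible of it).
- imaging.outline_of(label, picture): "pixels" (420x560 bool, what is visible of it) and "bbox" ([left, top, right, bottom] in pixels, round what is visible of it).
- imaging.landmark_of(label, picture): "location" ([column, row] in pixels: a listed point, or the origin of a listed thing).
The state is a dict: "clock": time; "qpos": joint angles; "dq": joint speeds; "joint_torque": joint torques, N m; "ee_pos": TCP position; "tcp_rot": TCP orientation; "force": force on the tool from outside, world axes, zero at the start; "torque": the same for the moment, N m; "gripper_width": opening from 0.0 (shut) to 1.0 (fully open).
Only numpy, scipy, OpenCV 4.12 (cv2) and the standard library are available. Lean on these libraries where they do the work, as an engineer would, in place of code of your own. Each camera call takes 0.05 s, during which the arm holds its last target.

## Working session

There is one attempt and no reset: what is moved stays moved. The work goes in short steps, Python scripts to look and compute and a tool call to move; the robot and the scene stay as the last step left them, time stands still between calls to the robot, and variables do not carry over. Pictures are saved under pics/ and viewed, and the job is handed in when it is done.

Besides the shell and the picture viewer there is one more tool, called after "Call:" as name(argument=value, ...) on one line, values as JSON. servo_tool: Moves the arm, as the interface text tells. Its arguments: {"type":"object","properties":{"plan":{"type":"array"},"gripper":{"type":"number"}},"required":["plan"]}

```bash
mkdir -p pics; ls; python3 - <<'E'
from bench import env, imaging
import cv2
print(env.read_state())
for n in ["scene","top","wrist"]:
    p=imaging.grab_frame(n)
    cv2.imwrite(f"pics/{n}0.png",p["frame"][:,:,::-1])
    print(n,p["vertical_fov"],p["cx"],p["cy"],p["xyz"],p["orientation"],p["shot"])
E
```

```text
pics
{'clock': 0.0, 'qpos': array([ 1.22190393e+00,  3.59509794e-01,  1.51141970e+00, -1.41784272e-06,
        1.27246425e+00, -1.15121600e-01]), 'dq': array([ 1.91103138e-03,  1.46554459e-05,  1.34763963e-03, -1.37405677e-04,
       -1.01003550e-03, -5.50499559e-04]), 'joint_torque': array([-3.37121019e-03, -5.27610791e+01, -2.78608060e+01, -5.02878556e-04,
        1.31203528e-02, -3.12602390e-05]), 'ee_pos': array([0.13878248, 0.58305232, 0.23045555]), 'tcp_rot': array([ 7.84743903e-01,  6.19819487e-01, -7.65777186e-04,  4.73878745e-04]), 'force': array([ 0.38545368, -0.23247256,  0.46927081]), 'torque': array([-0.00855888,  0.01703384, -0.05081011]), 'gripper_width': 1.0016576279876765}
scene 44.53176777381466 274.73773613566556 207.9689409098307 [ 1.00079386 -0.55937141  1.2333973 ] [ 0.90942072  0.31356662 -0.09240015 -0.25708393] 1
top 45.91284347070187 277.57334817486867 207.1592065096811 [0.291305   0.00931207 1.52510608] [-0.69485118  0.7136058  -0.06921916  0.05618994] 2
wrist 69.24714173680744 282.25918636920034 205.42237377187658 [0.06989299 0.59954081 0.37193903] [0.77720563 0.61355372 0.085836   0.1101609 ] 3
```

View pics/scene0.png

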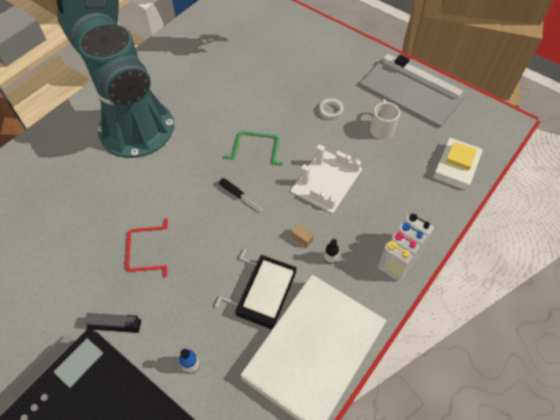

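View pics/top0.png

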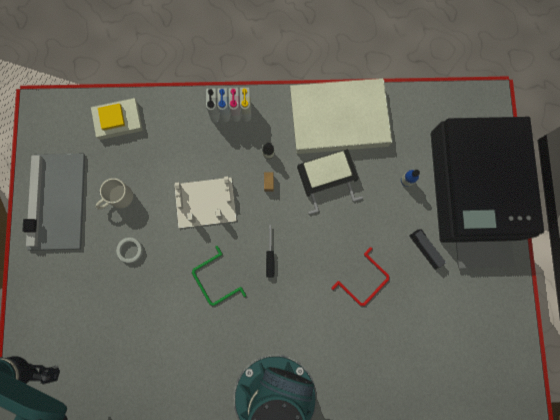

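View pics/wrist0.png

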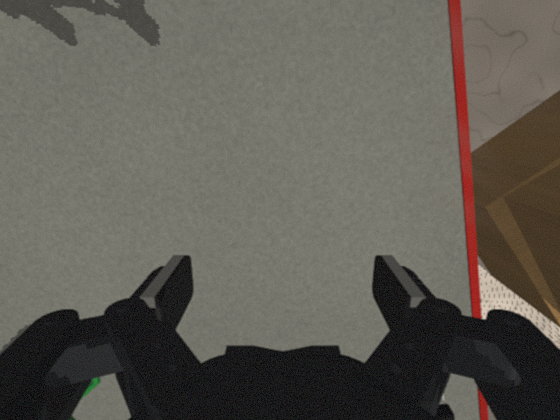

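```bash
cat > h.py <<'E'
from bench import env, imaging
import numpy as np, cv2
from scipy.spatial.transform import Rotation as R
def cam(p):
    f=210/np.tan(np.radians(p["vertical_fov"])/2)
    return f,np.array(p["xyz"]),R.from_quat(p["orientation"]).as_matrix()
def ray(p,uv):
    f,c,M=cam(p); d=np.array([(uv[0]-p["cx"])/f,(uv[1]-p["cy"])/f,1.]); return c,M@d
def onz(p,uv,z):
    c,d=ray(p,uv); return c+d*(z-c[2])/d[2]
def proj(p,X):
    f,c,M=cam(p); q=M.T@(np.asarray(X)-c); return np.array([p["cx"]+f*q[0]/q[2],p["cy"]+f*q[1]/q[2]])
def cloud(p):
    f,c,M=cam(p); v,u=np.mgrid[0:420,0:560]; z=p["z_map"]
    d=np.stack([(u-p["cx"])/f*z,(v-p["cy"])/f*z,z],-1)
    w=d@M.T+c; w[z==0]=np.nan; return w
def save(p,name,box=None,s=1,pts=()):
    im=p["frame"][:,:,::-1].copy()
    if box is not None: im=im[box[1]:box[3],box[0]:box[2]]
    im=cv2.resize(im,None,fx=s,fy=s,interpolation=cv2.INTER_CUBIC)
    o=np.array(box[:2] if box is not None else [0,0])
    for q in pts:
        a=((np.array(q)-o+.5)*s).astype(int); cv2.drawMarker(im,tuple(map(int,a)),(0,0,255),cv2.MARKER_CROSS,8,1)
    cv2.imwrite("pics/"+name,im)
E
python3 - <<'E'
from h import *
np.set_printoptions(precision=4,suppress=True)
P={n:imaging.grab_frame(n) for n in ["top","scene"]}
hz={"end_a":.005,"end_b":.005,"shelf_mouth":0,"stand_mid":.006,"notch_l":.032,"notch_r":.032,"bar_rest":.082,"frame_mid":.005}
for n,p in P.items():
    for l,z in hz.items():
        for d in imaging.landmark_of(l,p)[:4]:
            print(n,l,round(d["conf"],2),np.round(d["location"],1),onz(p,d["location"],z)[:2])
    for l in ["ink1","ink2","carton","driver","mug","tape","stapler"]:
        for d in imaging.landmark_of(l,p)[:1]:
            print(n,l,round(d["conf"],2),np.round(d["location"],1),onz(p,d["location"],0)[:2])
save(P["top"],"t1.png",(280,140,400,230),6)
save(P["top"],"t2.png",(160,160,260,240),7)
save(P["scene"],"s1.png",(200,130,380,340),3)
np.savez("init.npz",top=cloud(P["top"]),scene=cloud(P["scene"]))
E
```

```text
top end_a 0.91 [221.  251.4] [0.4306 0.1543]
top end_a 0.84 [246.8 292.7] [0.3038 0.0776]
top end_a 0.74 [356.4 201.3] [ 0.5762 -0.2699]
top end_a 0.7 [335.1 287. ] [ 0.3134 -0.1902]
top end_b 0.91 [221.  251.4] [0.4306 0.1543]
top end_b 0.84 [246.8 292.7] [0.3038 0.0776]
top end_b 0.74 [356.4 201.3] [ 0.5762 -0.2699]
top end_b 0.7 [335.1 287. ] [ 0.3134 -0.1902]
top stand_mid 0.93 [203.9 202.2] [0.585  0.2061]
top stand_mid 0.56 [177.9 189.3] [0.6281 0.287 ]
top notch_l 0.97 [180.6 190.2] [0.6193 0.274 ]
top notch_l 0.9 [229.3 184.5] [0.6336 0.1246]
top notch_r 0.97 [180.6 190.2] [0.6193 0.274 ]
top notch_r 0.9 [229.3 184.5] [0.6336 0.1246]
top bar_rest 0.61 [200.4 214. ] [0.5352 0.2066]
top bar_rest 0.33 [266.7 183. ] [0.624  0.0093]
top frame_mid 0.89 [364.  282.5] [ 0.3244 -0.2789]
top frame_mid 0.75 [217.1 275.2] [0.3587 0.1667]
top ink1 0.59 [268.1 152.6] [0.7421 0.0025]
top ink2 0.59 [268.1 152.6] [0.7421 0.0025]
top carton 0.68 [267.6 183.8] [0.6402 0.0066]
top driver 0.67 [270.8 253. ] [0.4221 0.0021]
top mug 0.76 [120.  196.9] [0.6096 0.4681]
top tape 0.65 [130.4 247.1] [0.
[... 636 characters left out ...]
31  0.1305]
scene notch_r 0.68 [352.9 161.8] [0.6177 0.2832]
scene notch_r 0.62 [326.4 199. ] [0.631  0.1305]
scene bar_rest 0.7 [315.1 156.1] [0.5387 0.1996]
scene bar_rest 0.69 [239.2 253.2] [ 0.5672 -0.1643]
scene frame_mid 0.83 [255.7 148.9] [0.3497 0.1622]
scene frame_mid 0.73 [191.5 362. ] [ 0.6351 -0.4279]
scene frame_mid 0.33 [349.  159.2] [0.5945 0.3031]
scene ink1 0.79 [327.7 261. ] [ 0.7366 -0.0092]
scene ink2 0.79 [327.7 261. ] [ 0.7366 -0.0092]
scene carton 0.62 [301.7 233.3] [0.6322 0.0158]
scene driver 0.5 [241.8 200.3] [ 0.4333 -0.003 ]
scene mug 0.7 [238.8 254. ] [ 0.537  -0.1386]
scene tape 0.7 [332.4 112.7] [0.4478 0.4284]
scene stapler 0.84 [110.5 326.7] [ 0.416  -0.4876]
```

View pics/t1.png

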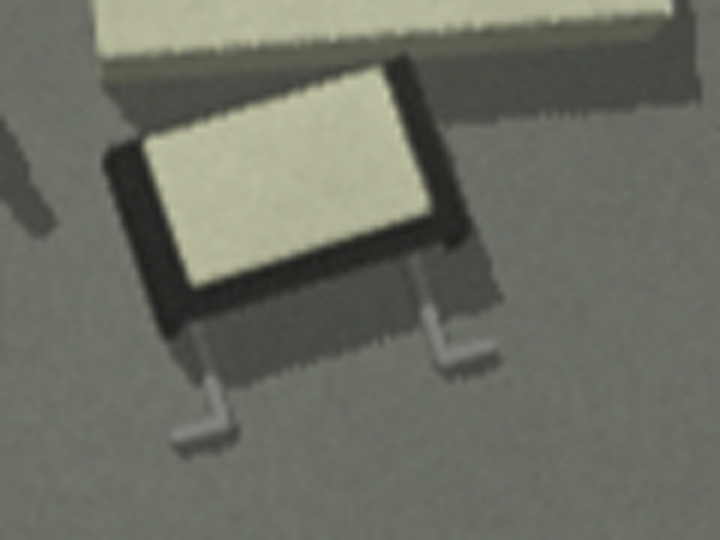

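View pics/t2.png

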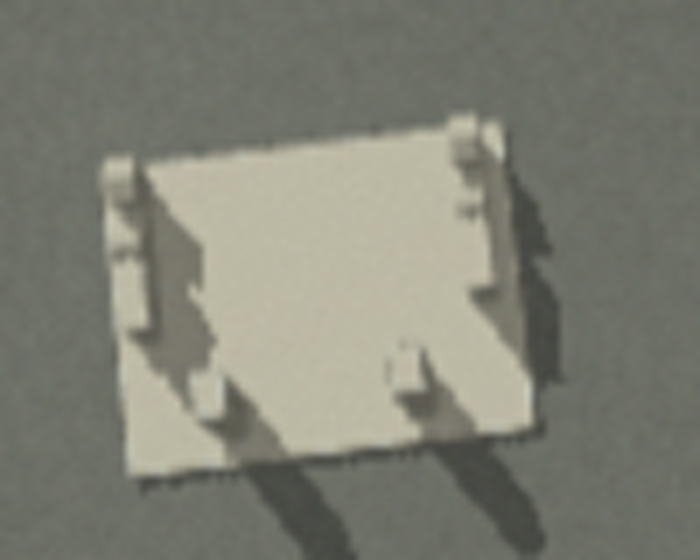

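View pics/s1.png

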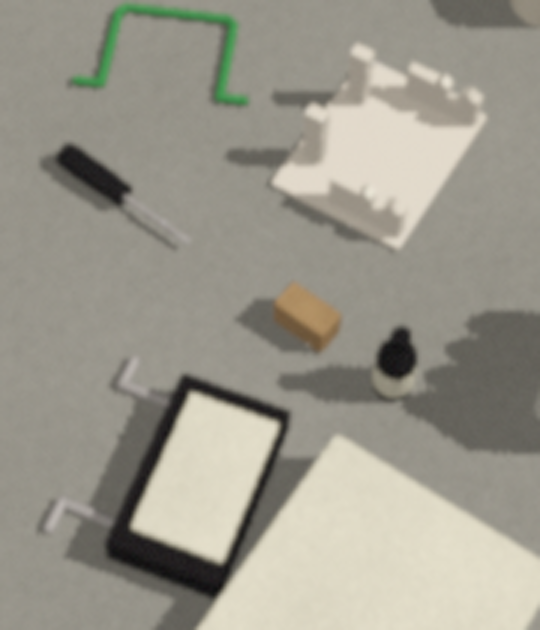

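```bash
python3 - <<'E'
from h import *
np.set_printoptions(precision=4,suppress=True)
I=np.load("init.npz")
for n in ["top","scene"]:
    w=I[n].reshape(-1,3); 
    def sel(x0,x1,y0,y1,z0,z1):
        return w[(w[:,0]>x0)&(w[:,0]<x1)&(w[:,1]>y0)&(w[:,1]<y1)&(w[:,2]>z0)&(w[:,2]<z1)]
    d=sel(.3,.5,-.2,.1,-.02,.02); print(n,"desk z",np.median(d[:,2]),d[:,2].std())
    s=sel(.55,.76,-.36,-.08,.035,.052); print("shelf",len(s),np.median(s[:,2]),cv2.minAreaRect((s[:,:2]*1000).astype(np.float32)))
    s=sel(.48,.70,.08,.34,.003,.012); print("plate",len(s),cv2.minAreaRect((s[:,:2]*1000).astype(np.float32)))
    s=sel(.49,.6,.08,.34,.068,.09); print("posts",len(s)); 
    for a in (s[s[:,1]>.203],s[s[:,1]<=.203]): print(a.mean(0) if len(a) else 0)
    s=sel(.57,.7,.08,.34,.044,.06); print("cheek tops",len(s)); 
    for a in (s[s[:,1]>.203],s[s[:,1]<=.203]): print(a.mean(0) if len(a) else 0,len(a))
    # driver, red etc
    s=sel(.5,.62,-.34,-.08,.004,.02); print("legs",len(s),s[:,:2].min(0) if len(s) else 0,s[:,:2].max(0) if len(s) else 0)
P=imaging.grab_frame("top")
for uv in [(317.7,211.3),(309.2,212.8),(353.7,199.7),(362.8,198.3),(313,205)]: print(uv,onz(P,uv,.005))
E
```

```text
top desk z 0.0007360821270813167 0.003911792109936274
shelf 2083 0.043944668220634364 ((677.7998046875, -221.701171875), (164.23435974121094, 274.91064453125), 0.030181126669049263)
plate 2633 ((589.7860717773438, 209.98089599609375), (219.59300231933594, 259.7567443847656), 0.04016110301017761)
posts 74
[0.5304 0.2396 0.0763]
[0.5377 0.1558 0.0777]
cheek tops 139
[0.603  0.2801 0.0482] 70
[0.6142 0.131  0.0481] 69
legs 646 [ 0.5004 -0.3397] [ 0.62   -0.0801]
scene desk z 0.001066831901218368 0.0033446073447651347
shelf 3213 0.04452121062396963 ((678.616455078125, -221.36668395996094), (162.93490600585938, 277.1068115234375), 0.09140277653932571)
plate 2395 ((590.1426391601562, 209.92831420898438), (219.32521057128906, 259.62188720703125), 0.03568087890744209)
posts 90
[0.5292 0.2367 0.0761]
[0.5379 0.1539 0.0764]
cheek tops 142
[0.6047 0.2777 0.0479] 67
[0.6172 0.129  0.0479] 75
legs 602 [ 0.5001 -0.3395] [ 0.6198 -0.0805]
(317.7, 211.3) [ 0.5475 -0.1473  0.005 ]
(309.2, 212.8) [ 0.5435 -0.1206  0.005 ]
(353.7, 199.7) [ 0.5815 -0.2617  0.005 ]
(362.8, 198.3) [ 0.5852 -0.2905  0.005 ]
(313, 205) [ 0.5678 -0.1334  0.005 ]
```

```bash
cat > plan.py <<'E'
from h import *
# plan(target pos(m), target R or yaw(deg) tool-down) -> rows rounded; minimal linear interp
def down(yaw,tilt=None):
    y=np.radians(yaw); x=np.array([np.cos(y),np.sin(y),0]); z=np.array([0,0,-1.]); return np.stack([x,np.cross(z,x),z],1)
def plan(pos,Rt,n=None,start=None,dec=1,yawdir=None,vmax=58,wmax=10.5):
    s=env.read_state(); p0=np.array(s["ee_pos"]); R0=R.from_quat(s["tcp_rot"])
    if start is not None: p0,R0=start[0],R.from_matrix(start[1])
    Rt=R.from_matrix(Rt); d=(R0.inv()*Rt).as_rotvec(degrees=True)
    if yawdir is not None and np.sign(d[2])!=yawdir: 
        a=np.linalg.norm(d); d=d/a*(a-360)
    m=max(int(np.ceil(np.linalg.norm(np.array(pos)-p0)*1000/vmax)),int(np.ceil(np.linalg.norm(d)/wmax)),1)
    n=max(n or 1,m); rows=[]; p=p0.copy(); C=R0
    for i in range(n):
        tgt=p0+(np.array(pos)-p0)*(i+1)/n
        sh=np.round(C.as_matrix().T@(tgt-p)*1000,dec); tr=np.round(d/n,dec)
        Cn=C*R.from_rotvec(tr,degrees=True)
        p=p+C.as_matrix()@sh/1000; C=Cn; rows.append([float(v)+0 for v in list(sh)+list(tr)])
    for r in rows: print([int(v) if v==int(v) else v for v in r],end=", ")
    print("\nend",p*1000,"err",(p-pos)*1000,"ang",np.round((C.inv()*Rt).as_rotvec(degrees=True),2)); return p,C.as_matrix()
E
python3 - <<'E'
from plan import *
np.set_printoptions(precision=2,suppress=True)
plan(np.array([.5686,-.141,.16]),down(-73.5),n=16)
E
```

```text
[-37.8, 36.6, 4.5, 0, 0, 9.4], [-31.4, 42.3, 4.4, 0, 0, 9.4], [-24, 46.9, 4.5, 0, 0, 9.4], [-16.1, 50.1, 4.4, 0, 0, 9.4], [-7.6, 52.1, 4.5, 0, 0, 9.4], [1, 52.7, 4.4, 0, 0, 9.4], [9.5, 51.7, 4.5, 0, 0, 9.4], [17.9, 49.6, 4.4, 0, 0, 9.4], [25.7, 45.9, 4.5, 0, 0, 9.4], [32.9, 41.1, 4.4, 0, 0, 9.4], [39.2, 35.2, 4.5, 0, 0, 9.4], [44.4, 28.3, 4.5, 0, 0, 9.4], [48.4, 20.7, 4.4, 0, 0, 9.4], [51.1, 12.5, 4.5, 0, 0, 9.4], [52.5, 4, 4.4, 0, 0, 9.4], [52.5, -4.7, 4.5, 0, 0, 9.4], 
end [ 568.64 -140.99  159.97] err [ 0.04  0.01 -0.03] ang [ 0.01 -0.   -0.29]
```

Call:
servo_tool(plan=[[-38, 37, 4.5, 0, 0, 9.4], [-31, 42, 4.5, 0, 0, 9.4], [-24, 47, 4.5, 0, 0, 9.4], [-16, 50, 4.5, 0, 0, 9.4], [-8, 52, 4.5, 0, 0, 9.4], [1, 53, 4.5, 0, 0, 9.4], [9.5, 52, 4.5, 0, 0, 9.4], [18, 50, 4.5, 0, 0, 9.4]], gripper=0.5)

```text
clock: 2.8
ee_pos: [0.3551, 0.2191, 0.1955]
tcp_rot: [1.0, 0.01, 0.001, -0.0]
force: [1.0, 0.0, -0.1]
gripper_width: 0.498
```

Call:
servo_tool(plan=[[26, 46, 4.5, 0, 0, 9.4], [33, 41, 4.5, 0, 0, 9.4], [39, 35, 4.5, 0, 0, 9.4], [44.5, 28, 4.5, 0, 0, 9.4], [48.5, 20.5, 4.5, 0, 0, 9.4], [51, 12.5, 4.5, 0, 0, 9.4], [52.5, 4, 4.5, 0, 0, 9.4], [52.5, -4.5, 4.5, 0, 0, 9.4]])

```text
clock: 3.8
ee_pos: [0.5703, -0.143, 0.1593]
tcp_rot: [0.798, -0.603, 0.0, -0.0]
force: [-0.2, 0.2, -0.1]
gripper_width: 0.499
```

```bash
python3 - <<'E'
from plan import *
np.set_printoptions(precision=4,suppress=True)
s=env.read_state(); print(s["clock"],s["ee_pos"],R.from_quat(s["tcp_rot"]).as_matrix(),s["qpos"])
p=imaging.grab_frame("wrist"); save(p,"w1.png")
for d in imaging.landmark_of("end_a",p)[:4]: print(d, onz(p,d["location"],.005))
w=cloud(p); np.save("w1.npy",w)
E
```

```text
3.8 [ 0.5703 -0.143   0.1593] [[ 0.2735 -0.9619  0.0004]
 [-0.9619 -0.2735 -0.    ]
 [ 0.0001 -0.0003 -1.    ]] [-0.3631  0.4141  1.6195  0.0001  1.1076  0.9306]
{'location': [413.4, 212.7], 'conf': 0.75} [ 0.5844 -0.2777  0.005 ]
{'location': [265.6, 210.6], 'conf': 0.63} [ 0.5455 -0.1323  0.005 ]
{'location': [29.0, 350.6], 'conf': 0.6} [0.3039 0.0903 0.005 ]
```

View pics/w1.png

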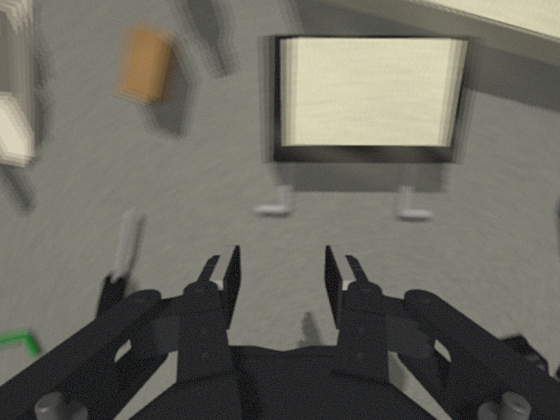

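```bash
python3 - <<'E'
from plan import *
np.set_printoptions(precision=4,suppress=True)
p=imaging.grab_frame("wrist"); save(p,"w2.png",(230,20,480,240),3)
s=env.read_state(); print(s["clock"],s["ee_pos"],s["tcp_rot"])
for d in imaging.landmark_of("end_a",p)[:4]: print(d, onz(p,d["location"],.005))
w=cloud(p); np.save("w2.npy",w)
print(p["xyz"],R.from_quat(p["orientation"]).as_matrix())
import pickle; pickle.dump(p,open("w2.pkl","wb"))
E
```

```text
3.95 [ 0.5708 -0.1437  0.159 ] [ 0.7989 -0.6015  0.0006 -0.    ]
{'location': [405.3, 215.0], 'conf': 0.85} [ 0.5827 -0.2747  0.005 ]
{'location': [261.1, 211.0], 'conf': 0.75} [ 0.5469 -0.1317  0.005 ]
{'location': [23.8, 350.4], 'conf': 0.61} [0.3075 0.0914 0.005 ]
[ 0.6394 -0.1268  0.3008] [[ 0.2722 -0.9256 -0.263 ]
 [-0.9622 -0.2607 -0.0782]
 [ 0.0038  0.2744 -0.9616]]
```

View pics/w2.png

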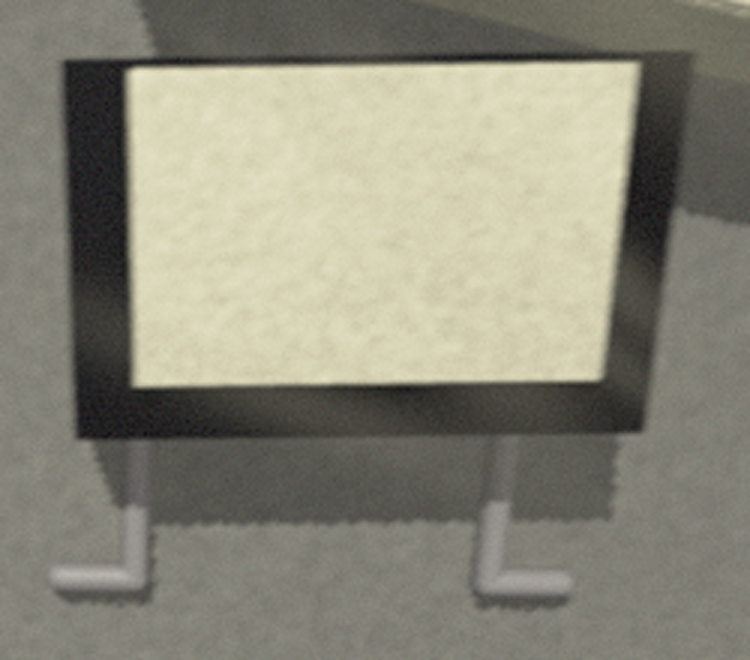

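```bash
python3 - <<'E'
from plan import *
import pickle; p=pickle.load(open("w2.pkl","rb"))
np.set_printoptions(precision=4,suppress=True)
for uv in [(276,212.7),(246.7,212.3),(392.7,214.3),(420.7,214.3),(276,168)]: print(uv,onz(p,uv,.005))
a=onz(p,(276,212.7),.005);b=onz(p,(392.7,214.3),.005); d=a-b; print(np.linalg.norm(d),np.degrees(np.arctan2(-d[0],d[1])))
a=onz(p,(246.7,212.3),.005);b=onz(p,(420.7,214.3),.005); d=a-b; print(np.linalg.norm(d),np.degrees(np.arctan2(-d[0],d[1])))
E
```

```text
(276, 212.7) [ 0.5493 -0.1468  0.005 ]
(246.7, 212.3) [ 0.5416 -0.118   0.005 ]
(392.7, 214.3) [ 0.58  -0.262  0.005]
(420.7, 214.3) [ 0.5877 -0.2896  0.005 ]
(276, 168) [ 0.5934 -0.1346  0.005 ]
0.11919709969841605 14.904936524768232
0.1776602888322099 15.037979750058934
```

```bash
python3 - <<'E'
from plan import *
np.set_printoptions(precision=2,suppress=True)
e=plan(np.array([.5702,-.1412,.03]),down(-74.7),n=4)
plan(np.array([.5702,-.1412,.003]),down(-74.7),n=3,start=e)
E
```

```text
[-0.1, -0.3, 32.2, 0, 0, 0.2], [-0.1, -0.2, 32.3, 0, 0, 0.2], [-0.1, -0.3, 32.2, 0, 0, 0.2], [-0.1, -0.2, 32.2, 0, 0, 0.2], 
end [ 570.17 -141.22   30.01] err [-0.03 -0.02  0.01] ang [0.04 0.04 0.07]
[0, 0, 9, 0, 0, 0], [0, 0, 9, 0, 0, 0], [0, -0.1, 9, 0, 0, 0], 
end [ 570.24 -141.18    3.01] err [0.04 0.02 0.01] ang [0.04 0.04 0.07]
```

Call:
servo_tool(plan=[[0, 0, 32, 0, 0, 0.2], [0, -0.5, 32, 0, 0, 0.2], [-0.5, -0.5, 32, 0, 0, 0.2], [0, 0, 32, 0, 0, 0.2], [0, 0, 10, 0, 0, 0], [0, 0, 9, 0, 0, 0], [0, 0, 9, 0, 0, 0], [0, 0, 0, 0, 0, 0]])

```text
clock: 5.0
ee_pos: [0.5702, -0.1404, 0.0033]
tcp_rot: [0.796, -0.606, -0.0, 0.0]
force: [-0.8, 0.3, -0.0]
gripper_width: 0.504
```

```bash
python3 - <<'E'
from plan import *
np.set_printoptions(precision=4,suppress=True)
p=imaging.grab_frame("wrist"); save(p,"w3.png")
s=env.read_state(); print(s["clock"],s["ee_pos"],s["tcp_rot"],s["force"])
E
```

```text
5.05 [ 0.5705 -0.1406  0.0037] [ 0.7955 -0.6059  0.0002 -0.    ] [ 0.5478  0.338  -0.1311]
```

View pics/w3.png

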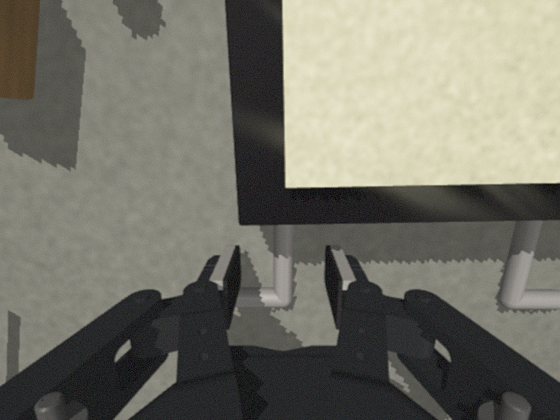

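Call:
servo_tool(plan=[[0, 0, 0, 0, 0, 0], [0, 0, 0, 0, 0, 0], [0, 0, 0, 0, 0, 0], [0, 0, 0, 0, 0, 0]], gripper=0)

```text
clock: 5.55
ee_pos: [0.5706, -0.1408, 0.004]
tcp_rot: [0.795, -0.606, 0.0, -0.0]
force: [-1.4, -0.3, 5.8]
gripper_width: 0.076
```

```bash
python3 - <<'E'
from plan import *
np.set_printoptions(precision=4,suppress=True)
s=env.read_state(); print(s["clock"],s["ee_pos"],s["force"],s["gripper_width"])
f=np.array([np.cos(np.radians(15.2)),np.sin(np.radians(15.2)),0])
plan(s["ee_pos"]-.105*f,down(-74.7),n=8)
E
```

```text
5.55 [ 0.5706 -0.1408  0.004 ] [-1.3658 -0.2876  5.7895] 0.07552015784317737
[0, 13.1, 0, 0, 0, 0], [-0.1, 13.1, 0, 0, 0, 0], [0, 13.2, 0, 0, 0, 0], [-0.1, 13.1, 0, 0, 0, 0], [0, 13.1, 0, 0, 0, 0], [-0.1, 13.1, -0.1, 0, 0, 0], [0, 13.2, 0, 0, 0, 0], [-0.1, 13.1, 0, 0, 0, 0], 
end [ 469.3039 -168.2477    4.0346] err [-0.0106  0.0358  0.031 ] ang [-0.04 -0.04  0.1 ]
```

Call:
servo_tool(plan=[[0, 0, 0, 0, 0, 0], [0, 0, 1, 0, 0, 0], [0, 0, 1, 0, 0, 0], [0, 0, 0.5, 0, 0, 0]], gripper=0.3)

```text
clock: 6.05
ee_pos: [0.5701, -0.1405, 0.0006]
tcp_rot: [0.795, -0.606, -0.0, 0.0]
force: [-0.8, -0.1, 0.2]
gripper_width: 0.302
```

Call:
servo_tool(plan=[[0, 0, 0, 0, 0, 0], [0, 0, 0, 0, 0, 0], [0, 0, 0, 0, 0, 0], [0, 0, 0, 0, 0, 0]], gripper=0)

```text
clock: 6.55
ee_pos: [0.5702, -0.1405, 0.0009]
tcp_rot: [0.795, -0.606, -0.0, 0.0]
force: [-0.6, 0.3, 1.0]
gripper_width: 0.081
```

```bash
python3 - <<'E'
from plan import *
np.set_printoptions(precision=4,suppress=True)
p=imaging.grab_frame("wrist"); save(p,"w4.png",(180,180,400,345),3.5)
s=env.read_state(); print(s["clock"],s["ee_pos"],s["force"],s["gripper_width"])
E
```

```text
6.6 [ 0.5702 -0.1405  0.0009] [-0.4634 -1.0081  1.133 ] 0.07888695841512108
```

View pics/w4.png

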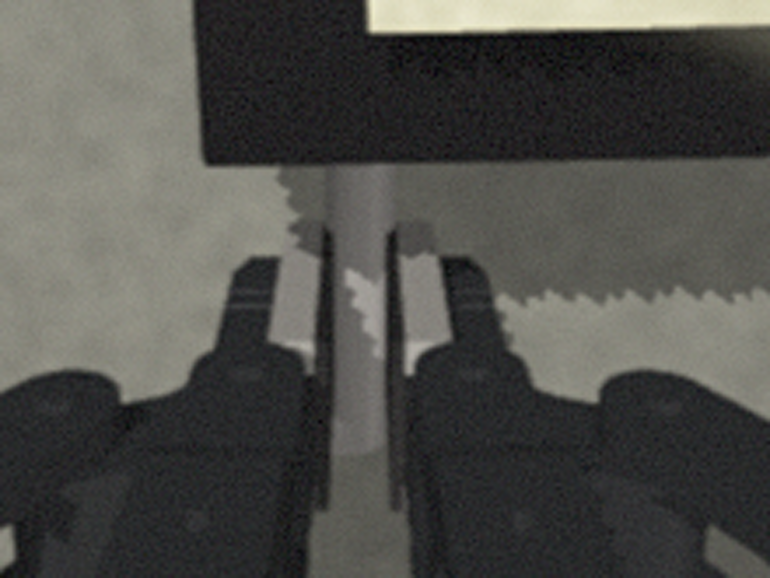

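Call:
servo_tool(plan=[[0, 6, -0.5, 0, 0, 0], [0, 14, 0, 0, 0, 0], [0, 14, 0, 0, 0, 0], [0, 14, 0, 0, 0, 0], [0, 14, 0, 0, 0, 0], [0, 14, 0, 0, 0, 0], [0, 14, 0, 0, 0, 0], [0, 14, 0, 0, 0, 0]])

```text
clock: 7.6
ee_pos: [0.4691, -0.1684, 0.0014]
tcp_rot: [0.795, -0.606, 0.0, 0.0]
force: [0.4, 0.7, -0.7]
gripper_width: 0.085
```

```bash
python3 - <<'E'
from plan import *
np.set_printoptions(precision=4,suppress=True)
p=imaging.grab_frame("top"); save(p,"t5.png",(260,130,420,290),4)
q=imaging.grab_frame("wrist"); save(q,"w5.png")
s=env.read_state(); print(s["clock"],s["ee_pos"],s["tcp_rot"],s["force"],s["gripper_width"])
E
```

```text
7.7 [ 0.4678 -0.168   0.0012] [ 0.7952 -0.6063 -0.0011  0.0003] [-0.1346 -0.1882 -0.2706] 0.08267365068540733
```

View pics/t5.png

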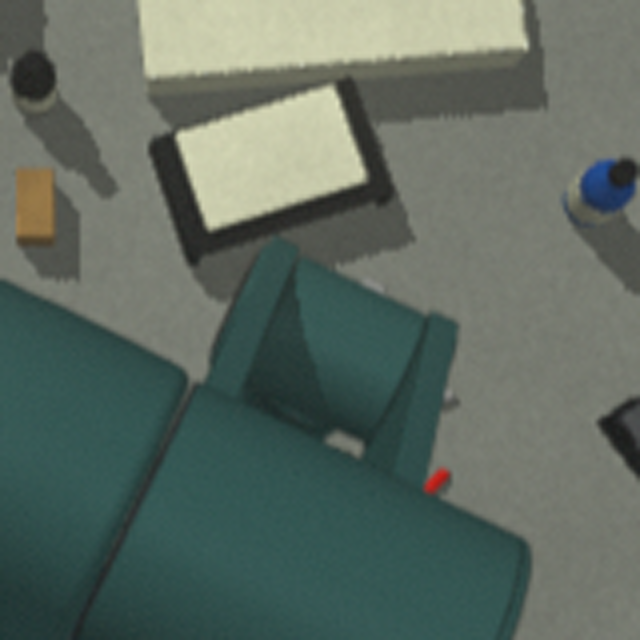

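View pics/w5.png

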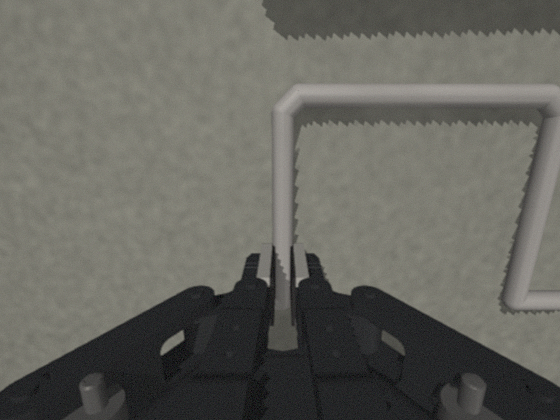

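Call:
servo_tool(plan=[[0, 0, 0, 0, 0, 0], [0, 0, 0, 0, 0, 0], [0, 0, 0, 0, 0, 0], [0, 0, 0, 0, 0, 0], [0, 0, -10, 0, 0, 0], [0, 0, -30, 0, 0, 0], [0, 0, -30, 0, 0, 0], [0, 0, -30, 0, 0, 0]], gripper=0.4)

```text
clock: 8.7
ee_pos: [0.47, -0.1681, 0.1029]
tcp_rot: [0.796, -0.606, 0.0, 0.0]
force: [-0.2, -1.4, -0.1]
gripper_width: 0.405
```

```bash
python3 - <<'E'
from plan import *
np.set_printoptions(precision=2,suppress=True)
s=env.read_state(); print(s["clock"],s["ee_pos"],s["gripper_width"])
plan(np.array([.559,-.2055,.15]),down(-164.8),n=9)
E
```

```text
8.7 [ 0.47 -0.17  0.1 ] 0.4047697928207115
[6.6, -8.4, -5.2, 0, 0, 10], [5.1, -9.5, -5.3, 0, 0, 10], [3.4, -10.2, -5.2, 0, 0, 10], [1.5, -10.6, -5.2, 0, 0, 10], [-0.3, -10.7, -5.3, 0, 0, 10], [-2.2, -10.5, -5.2, 0, 0, 10], [-4, -10, -5.2, 0, 0, 10], [-5.7, -9.1, -5.3, 0, 0, 10], [-7.1, -8, -5.2, 0, 0, 10], 
end [ 558.96 -205.49  150.01] err [-0.04  0.01  0.01] ang [-0.02  0.01  0.21]
```

Call:
servo_tool(plan=[[6.5, -8.5, -5, 0, 0, 10], [5, -9.5, -5, 0, 0, 10], [3.5, -10, -5, 0, 0, 10], [1.5, -10.5, -5, 0, 0, 10], [-0.5, -10.5, -5.5, 0, 0, 10], [-2, -10.5, -5.5, 0, 0, 10], [-4, -10, -5.5, 0, 0, 10], [-5.5, -9, -5.5, 0, 0, 10]])

```text
clock: 9.7
ee_pos: [0.5487, -0.2012, 0.1442]
tcp_rot: [-0.217, 0.976, -0.0, 0.0]
force: [-0.7, -0.2, -0.6]
gripper_width: 0.403
```

Call:
servo_tool(plan=[[-7, -8, -5, 0, 0, 10], [0, 0, 0, 0, 0, 0], [0, 0, 0, 0, 0, 0]])

```text
clock: 10.07
ee_pos: [0.5576, -0.205, 0.1483]
tcp_rot: [-0.136, 0.991, 0.0, -0.0]
force: [-0.3, -0.2, 0.7]
gripper_width: 0.402
```

```bash
python3 - <<'E'
from plan import *
import pickle
np.set_printoptions(precision=4,suppress=True)
q=imaging.grab_frame("wrist"); save(q,"w6.png"); pickle.dump(q,open("w6.pkl","wb"))
s=env.read_state(); print(s["clock"],s["ee_pos"],s["tcp_rot"],s["qpos"])
for l in ["frame_bar","frame_mid","end_a"]:
    for d in imaging.landmark_of(l,q)[:3]: print(l,d, onz(q,d["location"],.005))
E
```

```text
10.125 [ 0.5574 -0.205   0.1482] [-0.1354  0.9908  0.0002 -0.0005] [-0.4686  0.4351  1.6158 -0.0002  1.0918  2.4015]
frame_bar {'location': [278.3, 195.9], 'conf': 0.96} [ 0.56   -0.2019  0.005 ]
end_a {'location': [375.6, 260.7], 'conf': 0.97} [ 0.4453 -0.1624  0.005 ]
end_a {'location': [392.7, 112.0], 'conf': 0.91} [ 0.4818 -0.3041  0.005 ]
end_a {'location': [452.6, 134.8], 'conf': 0.69} [ 0.4218 -0.3001  0.005 ]
```

View pics/w6.png

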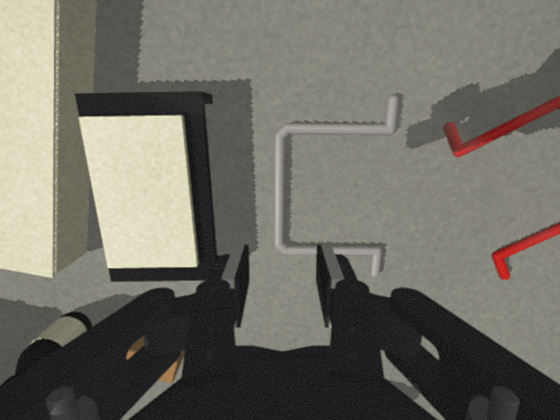

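```bash
python3 - <<'E'
from h import *
import pickle; q=pickle.load(open("w6.pkl","rb"))
save(q,"w6c.png",(250,80,420,280),3.8)
g=q["frame"]; 
w=cloud(q); m=(w[...,2]>.006)&(w[...,2]<.016)&(w[...,0]>.42)&(w[...,0]<.6)&(w[...,1]>-.34)&(w[...,1]<-.11)
mm=(m*255).astype(np.uint8); cv2.imwrite("pics/m6.png",cv2.resize(mm[80:280,250:420],None,fx=3.8,fy=3.8))
E
```

```text
(no output)
```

View pics/w6c.png

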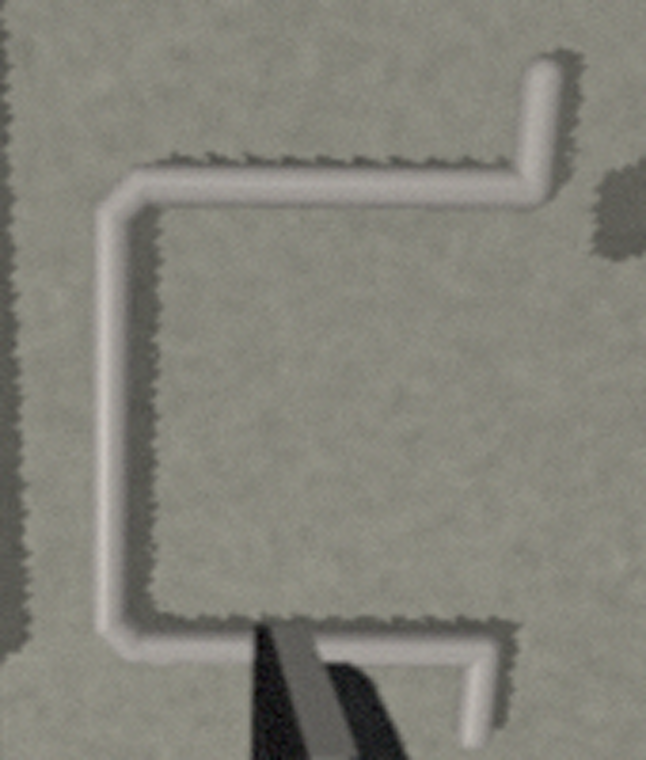

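View pics/m6.png

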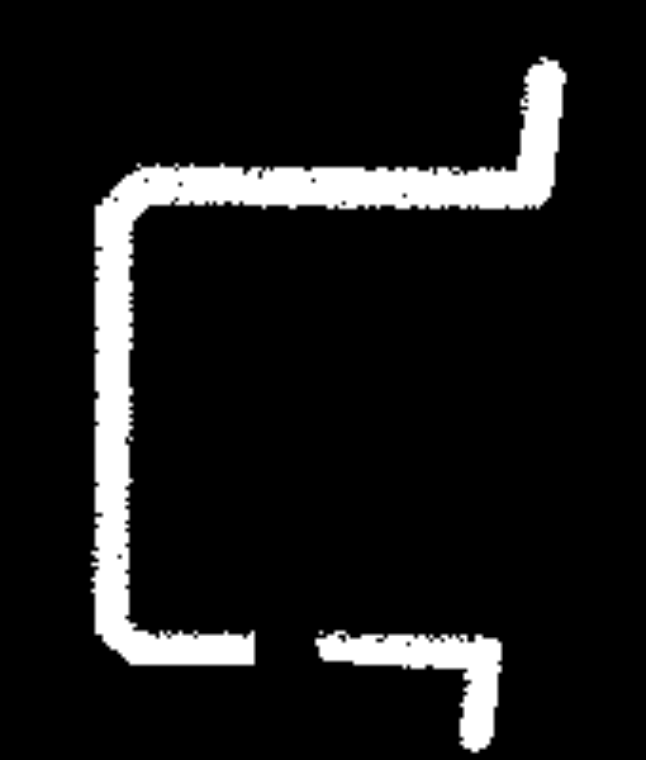

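```bash
cat > fitu.py <<'E'
from h import *
from scipy.optimize import least_squares
# centre line polyline with chamfer of 10mm at bar corners
V=np.array([[-50,-90],[-50,-60],[40,-60],[50,-50],[50,50],[40,60],[-50,60],[-50,90]])/1000.
def dist(q):
    D=[]
    for a,b in zip(V[:-1],V[1:]):
        ab=b-a; t=np.clip(((q-a)@ab)/(ab@ab),0,1); D.append(np.linalg.norm(q-(a+t[:,None]*ab),axis=1))
    return np.min(D,0)
def fit(xy,x0):
    def f(v):
        c,s=np.cos(v[2]),np.sin(v[2]); d=xy-v[:2]; q=np.stack([c*d[:,0]+s*d[:,1],-s*d[:,0]+c*d[:,1]],1)
        return dist(q)*1000
    r=least_squares(f,x0,loss="soft_l1",f_scale=3,x_scale=[.01,.01,.1]); return r.x,np.sqrt(np.mean(r.fun**2))
E
python3 - <<'E'
from fitu import *
import pickle; q=pickle.load(open("w6.pkl","rb"))
np.set_printoptions(precision=4,suppress=True)
w=cloud(q); m=(w[...,2]>.006)&(w[...,2]<.016)&(w[...,0]>.42)&(w[...,0]<.6)&(w[...,1]>-.34)&(w[...,1]<-.11)
m[:,:0]=0
n,lab,st,_=cv2.connectedComponentsWithStats(m.astype(np.uint8))
pts=w[m][:,:2]; x,r=fit(pts,[.512,-.217,.265]); print(x,np.degrees(x[2]),r,len(pts),"z",np.median(w[m][:,2]))
c,s=np.cos(x[2]),np.sin(x[2]); print("bar",x[:2]+.05*np.array([c,s]))
E
```

```text
[ 0.5119 -0.2189  0.2512] 14.390791745335067 12.279488053681709 3463 z 0.008143667676542288
bar [ 0.5603 -0.2065]
```

```bash
python3 - <<'E'
from fitu import *
import pickle; q=pickle.load(open("w6.pkl","rb"))
np.set_printoptions(precision=4,suppress=True)
w=cloud(q); m=(w[...,2]>.006)&(w[...,2]<.016)
v,u=np.mgrid[0:420,0:560]; m&=(u>265)&(u<402)&(v>90)&(v<280)
m&=~((v>242)&(u>314)&(u<335))
pts=w[m][:,:2]; x,r=fit(pts,[.512,-.217,.265]); print(x,np.degrees(x[2]),r,len(pts))
c,s=np.cos(x[2]),np.sin(x[2]); M=np.array([[c,-s],[s,c]])
print("bar",x[:2]+.05*np.array([c,s]))
l=(pts-x[:2])@M; print(l.min(0),l.max(0))
E
```

```text
[ 0.5123 -0.2187  0.2615] 14.980142574054373 2.571367953842164 3271
bar [ 0.5606 -0.2058]
[-0.0547 -0.0888] [0.0544 0.0895]
```

```bash
python3 - <<'E'
from plan import *
np.set_printoptions(precision=2,suppress=True)
e=plan(np.array([.5606,-.2058,.03]),down(-165),n=4)
plan(np.array([.5606,-.2058,.0008]),down(-165),n=3,start=e)
E
```

```text
[-0.7, -0.4, 29.5, 0, 0, 0.1], [-0.7, -0.3, 29.6, 0, 0, 0.1], [-0.6, -0.4, 29.5, 0, 0, 0.1], [-0.7, -0.4, 29.5, 0, 0, 0.1], 
end [ 560.58 -205.82   30.04] err [-0.02 -0.02  0.04] ang [ 0.02 -0.04  0.08]
[0, 0, 9.7, 0, 0, 0], [0, 0, 9.8, 0, 0, 0], [0, 0, 9.7, 0, 0, 0], 
end [ 560.56 -205.82    0.84] err [-0.04 -0.02  0.04] ang [ 0.02 -0.04  0.08]
```

Call:
servo_tool(plan=[[-0.7, -0.4, 29.5, 0, 0, 0.1], [-0.7, -0.4, 29.5, 0, 0, 0.1], [-0.7, -0.4, 29.5, 0, 0, 0.1], [-0.7, -0.4, 29.5, 0, 0, 0.1], [0, 0, 9.7, 0, 0, 0], [0, 0, 9.7, 0, 0, 0], [0, 0, 9.7, 0, 0, 0], [0, 0, 0, 0, 0, 0]])

```text
clock: 11.28
ee_pos: [0.5612, -0.2061, 0.001]
tcp_rot: [-0.131, 0.991, 0.0, -0.0]
force: [-1.2, -0.2, -0.3]
gripper_width: 0.399
```

```bash
python3 - <<'E'
from plan import *
np.set_printoptions(precision=4,suppress=True)
p=imaging.grab_frame("wrist"); save(p,"w7.png")
s=env.read_state(); print(s["clock"],s["ee_pos"],s["tcp_rot"],s["force"])
E
```

```text
11.325 [ 0.5615 -0.2063  0.0014] [-0.1306  0.9914 -0.0001  0.0001] [-1.1892 -0.0511 -0.6915]
```

View pics/w7.png

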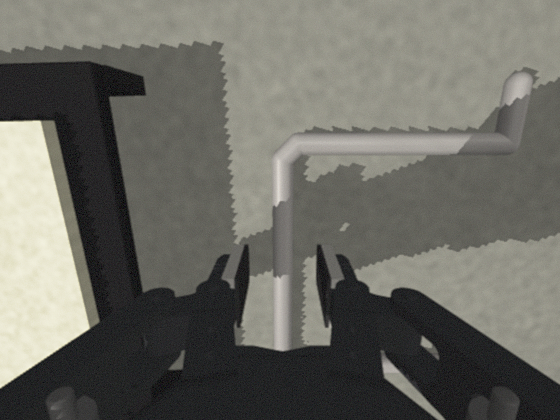

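Bar (col ~282) lies centred between the fingers (241 and 325). Close and lift.

Call:
servo_tool(plan=[[0, 0, 0, 0, 0, 0], [0, 0, 0, 0, 0, 0], [0, 0, 0, 0, 0, 0], [0, 0, 0, 0, 0, 0], [0, 0, -5, 0, 0, 0], [0, 0, -25, 0, 0, 0], [0, 0, -50, 0, 0, 0], [0, 0, -50, 0, 0, 0]], gripper=0)

```text
clock: 12.32
ee_pos: [0.5607, -0.2059, 0.132]
tcp_rot: [-0.131, 0.991, 0.0, -0.001]
force: [0.3, -0.2, -1.0]
gripper_width: 0.079
```

```bash
python3 - <<'E'
from plan import *
np.set_printoptions(precision=4,suppress=True)
p=imaging.grab_frame("wrist"); save(p,"w8.png")
s=env.read_state(); print(s["clock"],s["ee_pos"],s["tcp_rot"],s["force"],s["gripper_width"])
plan(np.array([.52,.205,.21]),down(5),n=17,yawdir=-1)
E
```

```text
12.375 [ 0.5646 -0.2077  0.1391] [-0.1307  0.9914 -0.0026  0.0037] [ 1.854  -0.3449  2.53  ] 0.08026891596856553
[-3.8, 24.1, -4.3, 0, 0, -10], [-7.9, 23.1, -4.3, 0, 0, -10], [-11.8, 21.3, -4.3, 0, 0, -10], [-15.3, 19, -4.3, 0, 0, -10], [-18.4, 16, -4.2, 0, 0, -10], [-20.9, 12.6, -4.3, 0, 0, -10], [-22.8, 8.8, -4.3, 0, 0, -10], [-23.9, 4.7, -4.3, 0, 0, -10], [-24.4, 0.4, -4.3, 0, 0, -10], [-24.1, -3.8, -4.3, 0, 0, -10], [-23.1, -7.9, -4.3, 0, 0, -10], [-21.4, -11.8, -4.3, 0, 0, -10], [-19, -15.3, -4.3, 0, 0, -10], [-16, -18.4, -4.3, 0, 0, -10], [-12.6, -20.9, -4.2, 0, 0, -10], [-8.7, -22.7, -4.3, 0, 0, -10], [-4.7, -24, -4.3, 0, 0, -10], 
end [520.0259 204.9983 209.9764] err [ 0.0259 -0.0017 -0.0236] ang [ 0.28 -0.43  0.01]
```

View pics/w8.png

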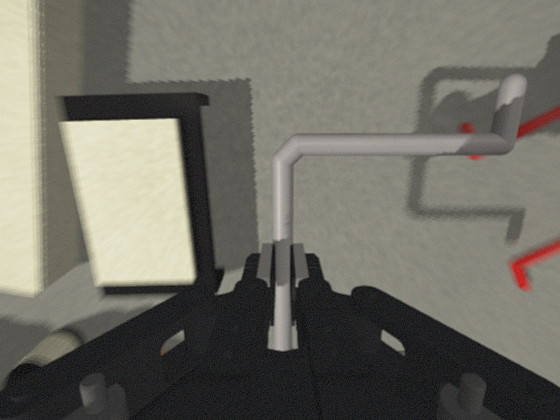

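Call:
servo_tool(plan=[[-4, 24, -4.5, 0, 0, -10], [-8, 23, -4.5, 0, 0, -10], [-12, 21.5, -4.5, 0, 0, -10], [-15.5, 19, -4.5, 0, 0, -10], [-18.5, 16, -4.5, 0, 0, -10], [-21, 12.5, -4.5, 0, 0, -10], [-23, 9, -4, 0, 0, -10], [-24, 4.5, -4, 0, 0, -10]])

```text
clock: 13.38
ee_pos: [0.5409, -0.0105, 0.166]
tcp_rot: [0.739, -0.673, -0.0, 0.0]
force: [-0.4, 0.4, -2.5]
gripper_width: 0.084
```

Call:
servo_tool(plan=[[-24.5, 0.5, -4, 0, 0, -10], [-24, -4, -4, 0, 0, -10], [-23, -8, -4, 0, 0, -10], [-21.5, -12, -4, 0, 0, -10], [-19, -15.5, -4, 0, 0, -10], [-16, -18.5, -4, 0, 0, -10], [-12.5, -21, -4, 0, 0, -10], [-8.5, -22.5, -4, 0, 0, -10]])

```text
clock: 14.38
ee_pos: [0.5211, 0.1836, 0.198]
tcp_rot: [0.999, -0.041, -0.0, 0.0]
force: [-0.2, -0.5, -0.9]
gripper_width: 0.083
```

Call:
servo_tool(plan=[[-4.5, -24, -4, 0, 0, -10], [0, 0, 0, 0, 0, 0], [0, 0, 0, 0, 0, 0], [0, 0, 0, 0, 0, 0]])

```text
clock: 14.88
ee_pos: [0.5191, 0.2063, 0.2019]
tcp_rot: [0.999, 0.043, -0.0, 0.0]
force: [-0.4, 0.2, -1.0]
gripper_width: 0.08
```

```bash
python3 - <<'E'
from plan import *
import pickle
np.set_printoptions(precision=4,suppress=True)
p=imaging.grab_frame("wrist"); save(p,"w9.png"); pickle.dump(p,open("w9.pkl","wb"))
s=env.read_state(); print(s["clock"],s["ee_pos"],R.from_quat(s["tcp_rot"]).as_matrix(),s["qpos"],s["gripper_width"])
for l,z in dict(notch_l=.032,stand_mid=.006,bar_rest=.082).items():
    for d in imaging.landmark_of(l,p)[:3]: print(l,d, onz(p,d["location"],z))
E
```

```text
14.925 [0.5192 0.2064 0.2019] [[ 0.9964  0.0853 -0.0006]
 [ 0.0853 -0.9964 -0.0005]
 [-0.0006  0.0005 -1.    ]] [ 0.2549  0.3291  1.636  -0.0004  1.1772  0.1696] 0.08165447759394605
notch_l {'location': [385.6, 123.3], 'conf': 0.66} [0.6145 0.2796 0.032 ]
notch_l {'location': [372.7, 256.0], 'conf': 0.56} [0.6257 0.1367 0.032 ]
notch_l {'location': [510.9, 106.1], 'conf': 0.21} [0.7331 0.3059 0.032 ]
stand_mid {'location': [342.7, 189.2], 'conf': 0.93} [0.5874 0.2043 0.006 ]
stand_mid {'location': [383.8, 118.9], 'conf': 0.24} [0.6203 0.2842 0.006 ]
bar_rest {'location': [298.6, 208.3], 'conf': 0.71} [0.5336 0.1998 0.082 ]
```

View pics/w9.png

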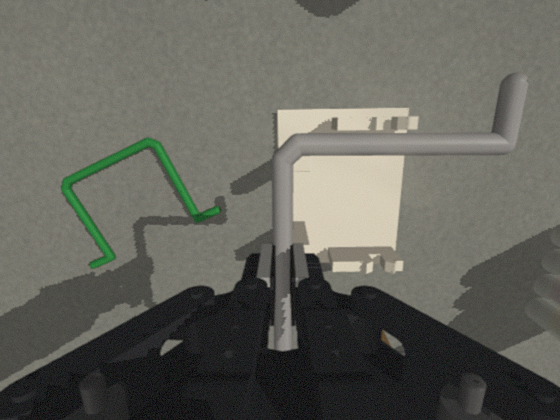

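```bash
python3 - <<'E'
from h import *
import pickle; p=pickle.load(open("w9.pkl","rb"))
save(p,"w9c.png",(260,95,430,285),4)
im=cv2.imread("pics/scene0.png")[135:220,280:375]; cv2.imwrite("pics/s0c.png",cv2.resize(im,None,fx=8,fy=8,interpolation=cv2.INTER_CUBIC)[:600,:760])
E
```

```text
(no output)
```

View pics/w9c.png

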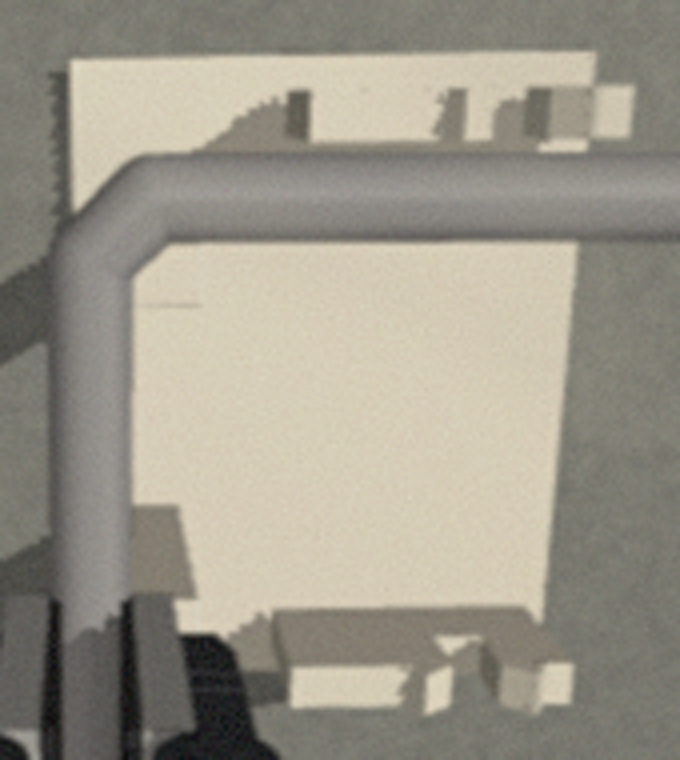

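View pics/s0c.png

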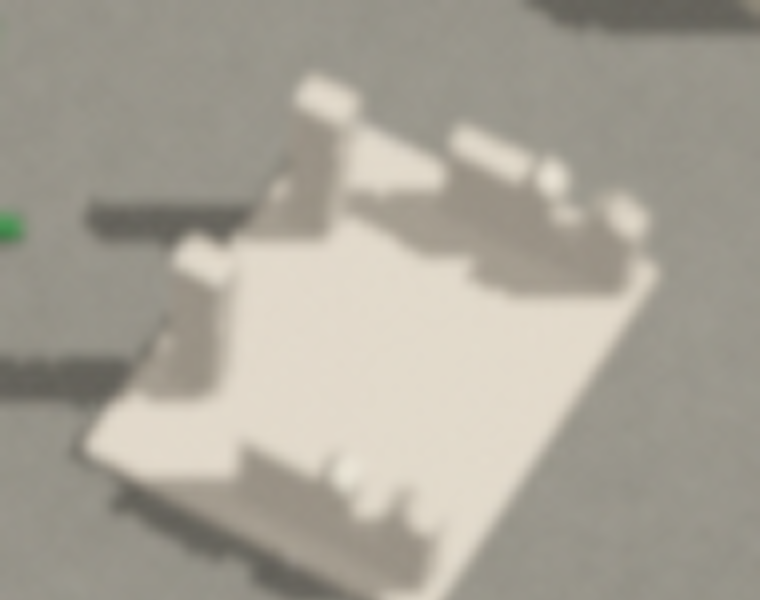

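```bash
cat > stand.py <<'E'
from h import *
import pickle
from scipy.optimize import least_squares
np.set_printoptions(precision=4,suppress=True)
T=imaging.grab_frame("top");S=imaging.grab_frame("scene");W=pickle.load(open("w9.pkl","rb"))
obs={"W":(W,4,(260,95),[((70,-90,6),(71,60)),((-70,-90,6),(596,52)),((-64,-81,51),(635,85)),((-64,-69,51),(633,138)),((-64,69,51),(573,662)),((-64,81,51),(573,706))]),
"T":(T,7,(160,160),[((70,90,6),(533,428)),((-70,90,6),(503,122)),((70,-90,6),(128,470)),]),
"S":(S,8,(280,135),[((70,90,6),(88,443)),((-70,-90,6),(655,270))])}
def model(v,X):
    c,s=np.cos(v[2]),np.sin(v[2]); return np.array([v[0]+c*X[0]-s*X[1],v[1]+s*X[0]+c*X[1],X[2]])
def res(v,keys):
    r=[]
    for k in keys:
        p,sc,o,L=obs[k]; f=cam(p)[0]; 
        for X,c in L:
            uv=(np.array(c)+.5)/sc-.5+o; Xw=model(v,np.array(X)/1000); z=(cam(p)[2].T@(Xw-cam(p)[1]))[2]
            r+=list((proj(p,Xw)-uv)*z/f*1000)
    return np.array(r)
for keys in ["W","T","S","TS","WTS"]:
    q=least_squares(res,[.585,.205,np.radians(185)],args=(keys,),x_scale=[.01,.01,.05]); print(keys,q.x[:2],np.degrees(q.x[2]),np.round(q.fun.reshape(-1,2),1).tolist() if len(keys)==1 else "",np.sqrt(np.mean(q.fun**2)))
E
python3 stand.py
```

```text
W [0.5826 0.2025] 185.63080896973887 [[-2.3, -1.4], [-0.7, -1.3], [1.3, -0.8], [0.5, -0.6], [1.2, 3.0], [0.0, 2.2]] 1.5136584029714024
T [0.5868 0.2031] 184.68943385773494 [[0.3, -0.1], [0.5, -0.4], [-0.8, 0.5]] 0.4861424826109075
S [0.5832 0.2024] 186.05391131705957 [[-1.9, 0.9], [1.9, -1.1]] 1.5346871457863138
TS [0.5851 0.2029] 185.29798204444495  1.783474784145308
WTS [0.5837 0.2027] 185.59047441808218  1.8698156753517468
```

```bash
cat > chk.py <<'E'
from h import *
import sys
np.set_printoptions(precision=4,suppress=True)
tag=sys.argv[1]
s=env.read_state(); M=R.from_quat(s["tcp_rot"]).as_matrix(); t=np.array(s["ee_pos"])
print(s["clock"],t,s["force"],s["gripper_width"])
pt=lambda x,y,z=-4.: t+M@np.array([-(x-50),y,z])/1000
V=[[-50,-90],[-50,-60],[40,-60],[50,-50],[50,50],[40,60],[-50,60],[-50,90]]
for n in ["scene","top"]:
    p=imaging.grab_frame(n); im=cv2.resize(p["frame"][:,:,::-1],None,fx=4,fy=4,interpolation=cv2.INTER_CUBIC)
    L=np.array([(proj(p,pt(*v))+.5)*4 for v in V]); cv2.polylines(im,[L.astype(int)],False,(0,0,255),1)
    c=L.mean(0).astype(int); x0=max(0,c[0]-320);y0=max(0,c[1]-280); cv2.imwrite(f"pics/{tag}_{n}.png",im[y0:y0+560,x0:x0+640])
    for d in imaging.landmark_of("end_a",p)[:4]: print(n,d,"pred",proj(p,pt(-50,75)),proj(p,pt(-50,-75)))
print("pred ends",pt(-50,75),pt(-50,-75),"bar",pt(50,0))
E
python3 chk.py c1
```

```text
15.175 [0.5194 0.2069 0.2022] [ 0.2262 -0.4543 -0.2562] 0.08576034061834695
scene {'location': [329.3, 159.2], 'conf': 0.87} pred [332.462  157.5272] [360.8659 119.2901]
scene {'location': [227.8, 152.7], 'conf': 0.78} pred [332.462  157.5272] [360.8659 119.2901]
scene {'location': [166.9, 220.0], 'conf': 0.71} pred [332.462  157.5272] [360.8659 119.2901]
scene {'location': [166.8, 273.6], 'conf': 0.7} pred [332.462  157.5272] [360.8659 119.2901]
top {'location': [368.1, 245.8], 'conf': 0.98} pred [218.2937 173.3791] [163.293  179.3005]
top {'location': [335.5, 288.0], 'conf': 0.75} pred [218.2937 173.3791] [163.293  179.3005]
top {'location': [244.6, 293.3], 'conf': 0.74} pred [218.2937 173.3791] [163.293  179.3005]
top {'location': [220.3, 246.9], 'conf': 0.66} pred [218.2937 173.3791] [163.293  179.3005]
pred ends [0.6255 0.1408 0.2062] [0.6125 0.2903 0.2061] bar [0.5194 0.2069 0.2062]
```

View pics/c1_scene.png

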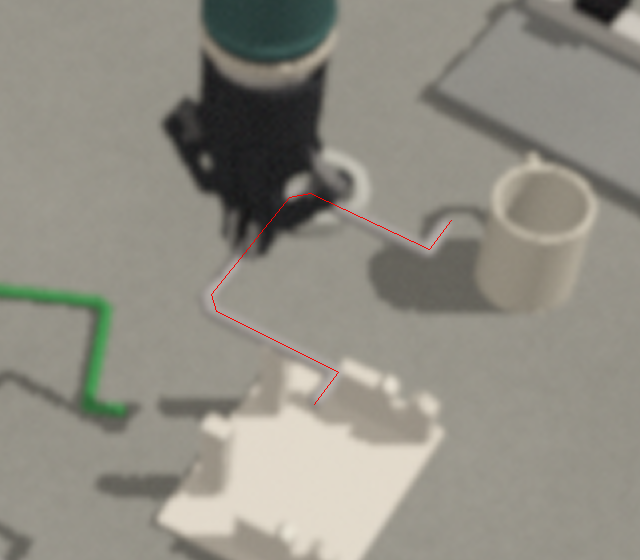

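View pics/c1_top.png

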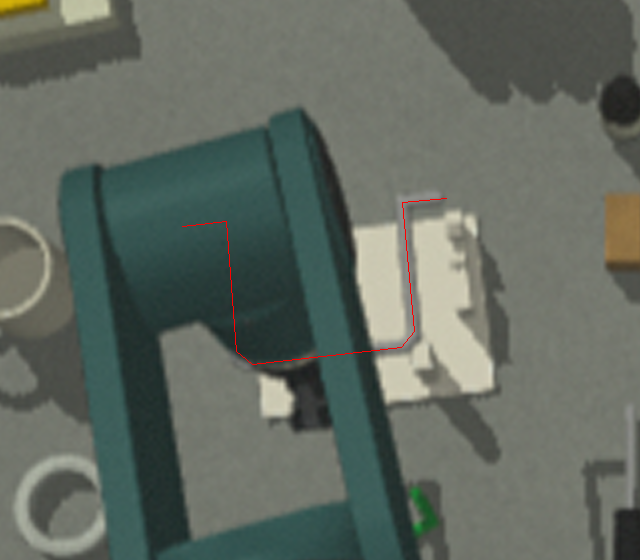

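```bash
python3 - <<'E'
import cv2
a=cv2.imread("pics/c1_scene.png")[160:430,180:480]; b=cv2.imread("pics/c1_top.png")[170:380,330:480]
cv2.imwrite("pics/a.png",cv2.resize(a,None,fx=2.2,fy=2.2)); cv2.imwrite("pics/b.png",cv2.resize(b,None,fx=2.8,fy=2.8))
E
```

```text
(no output)
```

View pics/a.png

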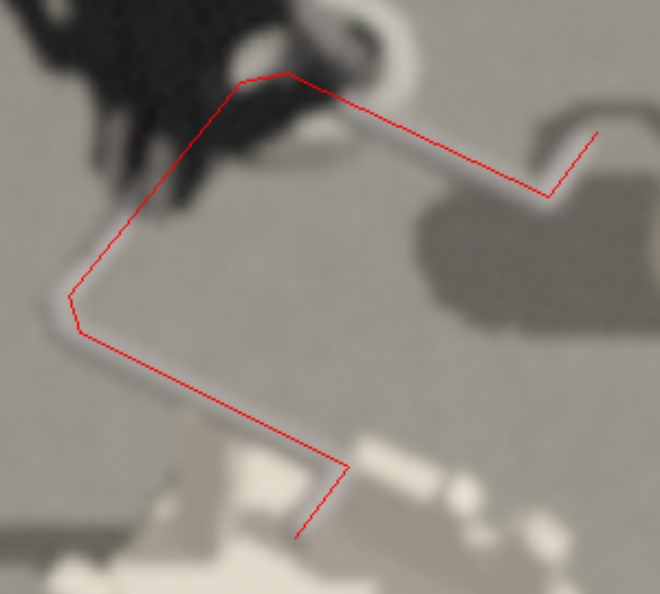

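View pics/b.png

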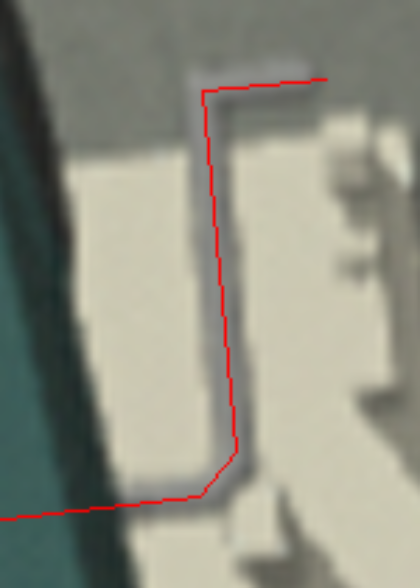

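```bash
cat > tgt.py <<'E'
from plan import *
ST=np.array([.5845,.203]); YAW=185.3; BX=.050
def target(dz=0,dxy=(0,0),st=ST,yaw=YAW,bx=BX,tilt=30):
    a=np.radians(yaw); xs=np.array([np.cos(a),np.sin(a),0]); ys=np.array([-np.sin(a),np.cos(a),0])
    B=np.array([st[0],st[1],0])+bx*xs+np.array([0,0,.082+dz])+dxy[0]*xs+dxy[1]*ys
    t=np.radians(tilt); fx=np.cos(t)*xs+np.sin(t)*np.array([0,0,1]); M=np.stack([-fx,ys,np.cross(-fx,ys)],1)
    return B+.004*M[:,2],M
E
python3 - <<'E'
from tgt import *
np.set_printoptions(precision=2,suppress=True)
t,M=target(dz=.045); print(t,M)
plan(t,M,n=6)
E
```

```text
[0.53 0.2  0.12] [[ 0.86  0.09 -0.5 ]
 [ 0.08 -1.   -0.05]
 [-0.5   0.   -0.87]]
[2.1, 1.7, 13.1, 0, -5, 0], [3.2, 1.7, 12.9, 0, -5, 0], [4.4, 1.7, 12.5, 0, -5, 0], [5.4, 1.6, 12.2, 0, -5, 0], [6.4, 1.7, 11.6, 0, -5, 0], [7.4, 1.7, 11, 0, -5, 0], 
end [532.67 198.19 123.54] err [-0.05 -0.    0.01] ang [-0.15  0.   -0.27]
```

Call:
servo_tool(plan=[[2, 1.7, 13, 0, -5, 0], [3.2, 1.7, 13, 0, -5, 0], [4.4, 1.7, 12.5, 0, -5, 0], [5.4, 1.7, 12.2, 0, -5, 0], [6.4, 1.7, 11.6, 0, -5, 0], [7.4, 1.7, 11, 0, -5, -0.3], [0, 0, 0, 0, 0, 0], [0, 0, 0, 0, 0, 0]])

```text
clock: 16.38
ee_pos: [0.5326, 0.1983, 0.1238]
tcp_rot: [0.965, 0.045, -0.258, 0.011]
force: [0.2, -0.7, -1.2]
gripper_width: 0.082
```

```bash
cat > chk2.py <<'E'
from tgt import *
import sys,pickle
np.set_printoptions(precision=4,suppress=True)
tag=sys.argv[1]
s=env.read_state(); M=R.from_quat(s["tcp_rot"]).as_matrix(); t=np.array(s["ee_pos"])
print(s["clock"],t,s["force"],s["gripper_width"],s["qpos"])
pt=lambda x,y,z=-4.: t+M@np.array([-(x-50),y,z])/1000
V=[[-50,-90],[-50,-60],[40,-60],[50,-50],[50,50],[40,60],[-50,60],[-50,90]]
a=np.radians(YAW); xs=np.array([np.cos(a),np.sin(a),0]); ys=np.array([-np.sin(a),np.cos(a),0])
sp=lambda x,y,z: np.array([ST[0],ST[1],0])+x/1000*xs+y/1000*ys+np.array([0,0,z/1000])
for n in ["scene","top","wrist"]:
    p=imaging.grab_frame(n); pickle.dump((p,s),open(f"{tag}_{n}.pkl","wb")); F=8 if n!="wrist" else 2
    im=cv2.resize(p["frame"][:,:,::-1],None,fx=F,fy=F,interpolation=cv2.INTER_CUBIC); raw=im.copy()
    pr=lambda X:((proj(p,X)+.5)*F)
    L=np.array([pr(pt(*v)) for v in V]); cv2.polylines(im,[L.astype(int)],False,(0,0,255),1)
    def pl(P,closed=True): cv2.polylines(im,[np.array([pr(sp(*q)) for q in P]).astype(int)],closed,(255,0,0),1)
    pl([(-70,-90,6),(70,-90,6),(70,90,6),(-70,90,6)])
    for y in (42,-42): pl([(40,y-7,77),(60,y-7,77),(60,y+7,77),(40,y+7,77)])
    for y in (69,81,-69,-81): pl([(12,y,51),(-21.6,y,51),(-29.9,y,45),(-29.9,y,27),(-43.3,y,27),(-43.3,y,45),(-51.6,y,51),(-64,y,51)],False)
    c=np.array(pr(sp(0,0,40))).astype(int)
    if n=="wrist": o=im
    else:
        x0=max(0,c[0]-390);y0=max(0,c[1]-330); o=im[y0:y0+600,x0:x0+780]; cv2.imwrite(f"pics/{tag}_{n}_raw.png",raw[y0:y0+600,x0:x0+780])
    cv2.imwrite(f"pics/{tag}_{n}.png",o if n!="wrist" else cv2.resize(o,(784,588)))
E
python3 chk2.py d1
```

```text
16.375 [0.5326 0.1983 0.1238] [ 0.2389 -0.6586 -1.2165] 0.08202848833464374 [0.1984 0.7108 1.2903 0.0552 1.66   0.0961]
```

View pics/d1_scene.png

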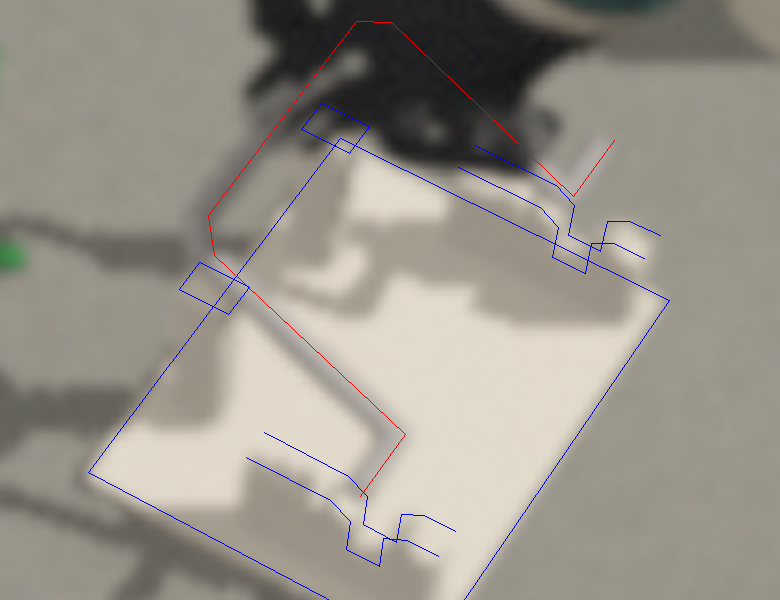

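View pics/d1_top.png

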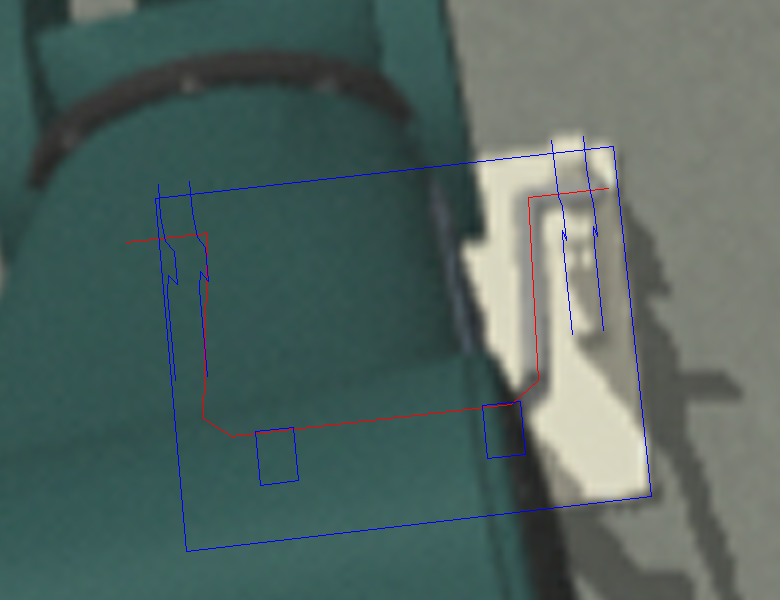

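View pics/d1_wrist.png

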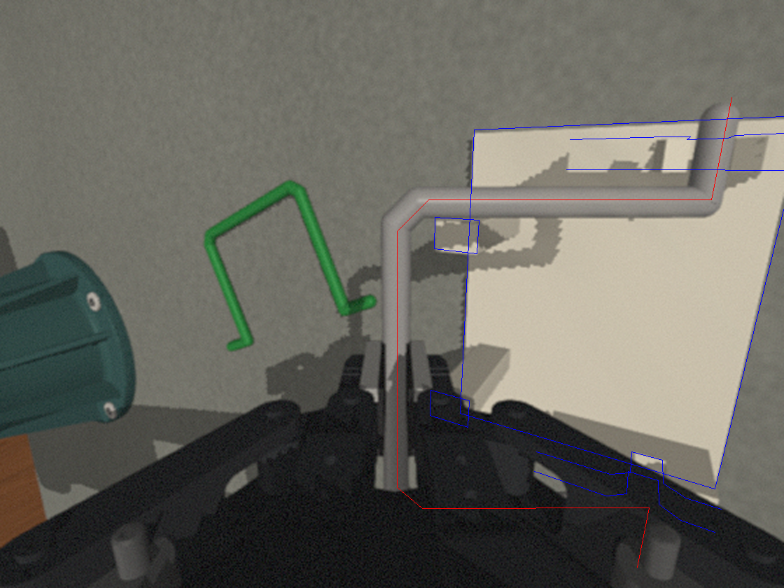

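```bash
python3 - <<'E'
import cv2
a=cv2.imread("pics/d1_scene_raw.png")[90:560,170:700]; cv2.imwrite("pics/a2.png",cv2.convertScaleAbs(cv2.resize(a,None,fx=1.4,fy=1.25),alpha=1.3,beta=-40))
b=cv2.imread("pics/d1_top_raw.png")[120:520,440:700]; cv2.imwrite("pics/b2.png",cv2.resize(b,None,fx=1.5,fy=1.5))
E
```

```text
(no output)
```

View pics/a2.png

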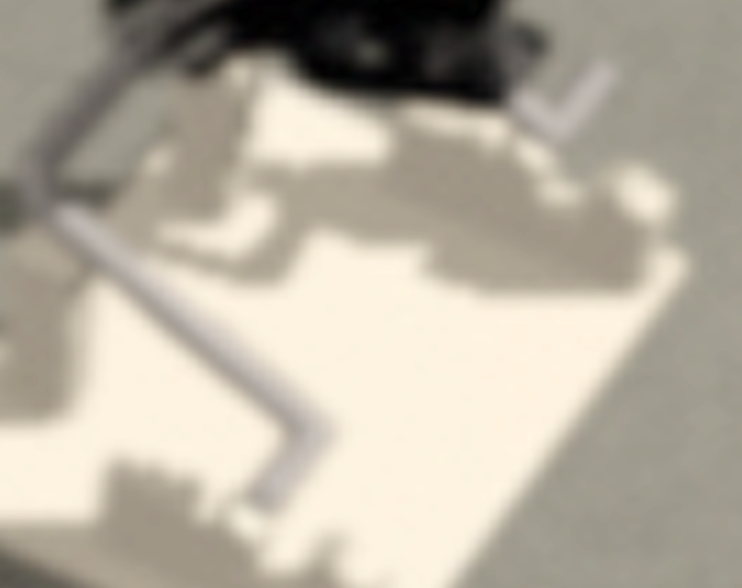

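View pics/b2.png

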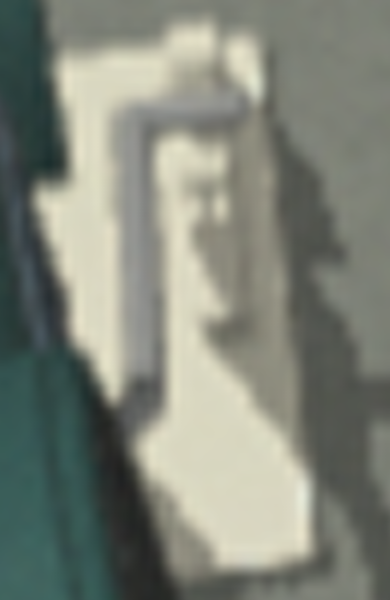

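Call:
servo_tool(plan=[[4, 0, 7, 0, 0, 0], [4, 0, 7, 0, 0, 0], [3.5, 0, 6, 0, 0, 0], [2, 0, 3.5, 0, 0, 0], [0, 0, 0, 0, 0, 0]])

```text
clock: 17.15
ee_pos: [0.5324, 0.1981, 0.096]
tcp_rot: [0.965, 0.045, -0.259, 0.011]
force: [-0.9, -0.6, -1.8]
gripper_width: 0.079
```

```bash
python3 chk2.py d2
```

```text
17.15 [0.5324 0.1981 0.096 ] [-0.8568 -0.6016 -1.804 ] 0.07897107704242719 [0.1982 0.7412 1.3062 0.055  1.6156 0.0934]
```

View pics/d2_scene_raw.png

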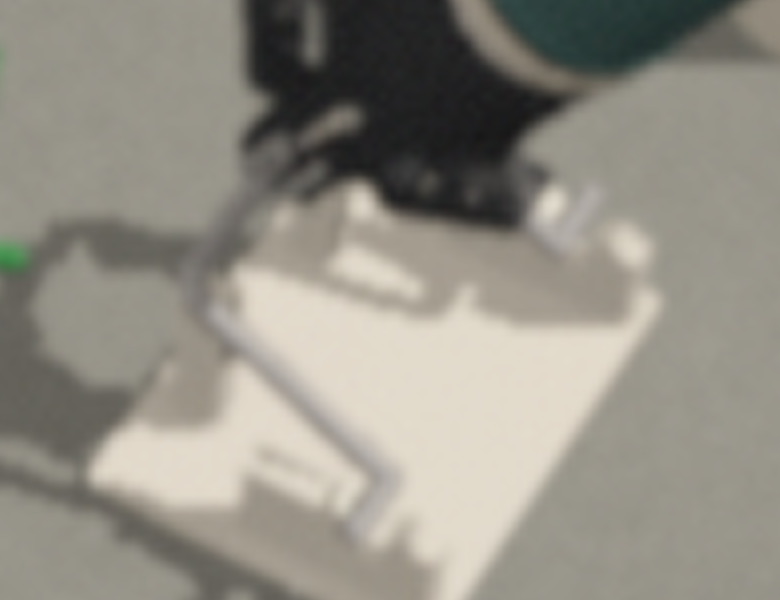

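View pics/d2_top_raw.png

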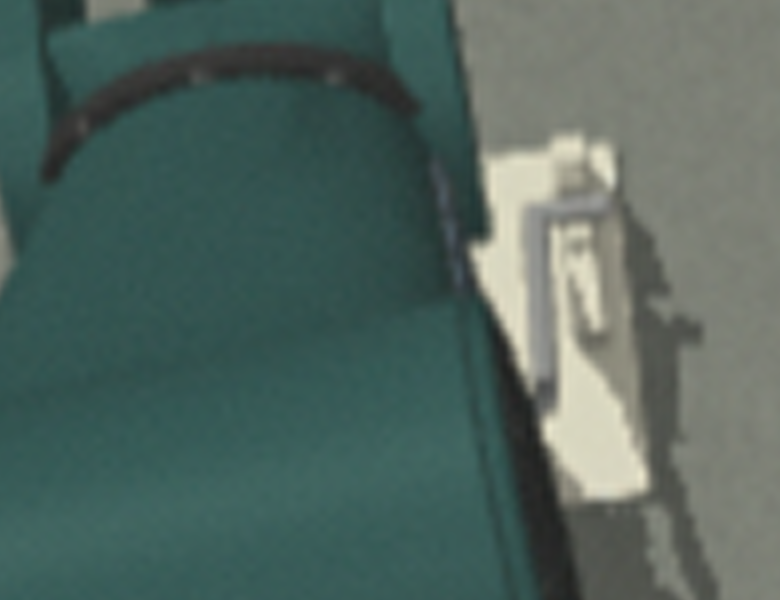

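View pics/d2_wrist.png

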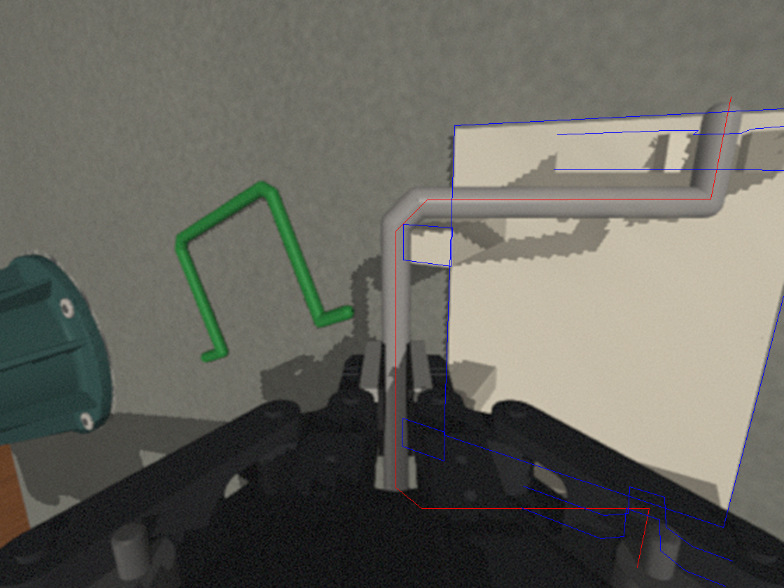

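Call:
servo_tool(plan=[[1.5, 0, 2.6, 0, 0, 0], [1.5, 0, 2.6, 0, 0, 0], [1.5, 0, 2.6, 0, 0, 0], [0.5, 0, 0.9, 0, 0, 0], [0, 0, 0, 0, 0, 0]])

```text
clock: 17.92
ee_pos: [0.5327, 0.1982, 0.0862]
tcp_rot: [0.965, 0.045, -0.258, 0.011]
force: [1.3, 0.5, -0.8]
gripper_width: 0.081
```

```bash
python3 chk2.py d3
```

```text
17.925 [0.5327 0.1982 0.0862] [ 1.2656  0.4842 -0.826 ] 0.08125439812700036 [0.1983 0.7518 1.3115 0.055  1.599  0.0925]
```

View pics/d3_scene_raw.png

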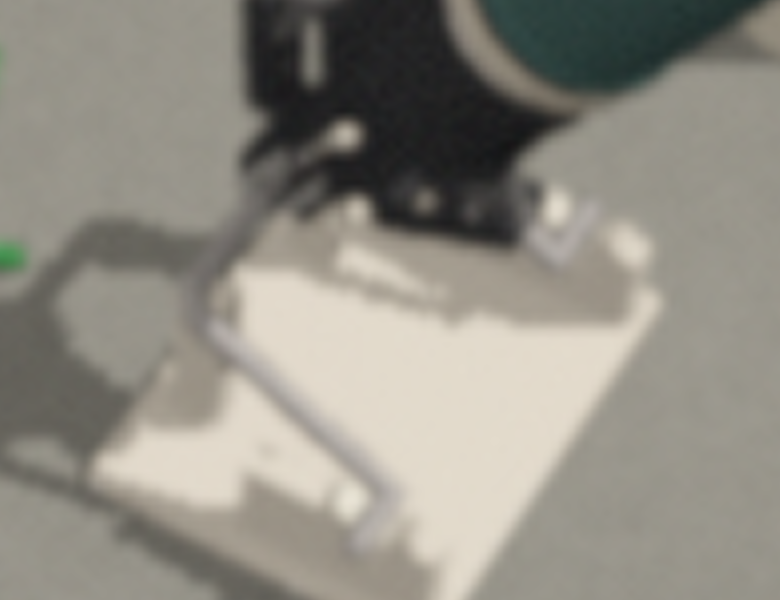

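View pics/d3_wrist.png

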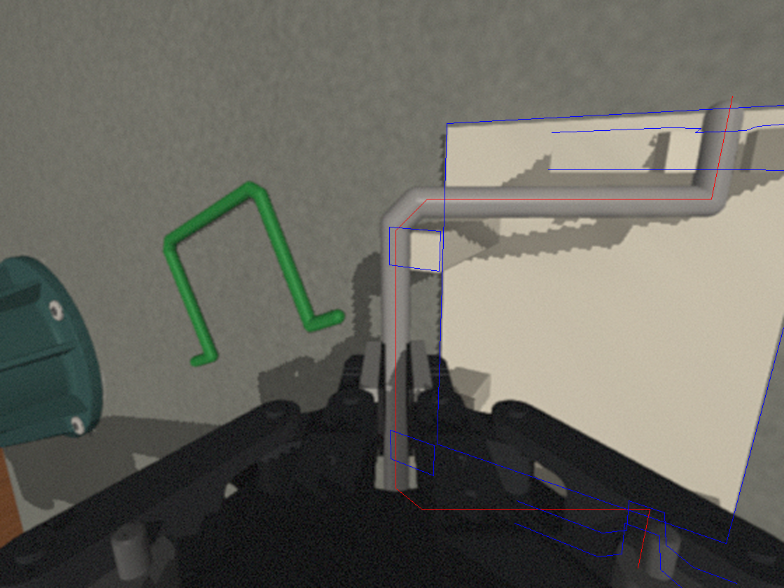

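Call:
servo_tool(plan=[[0.8, 0, 1.3, 0, 0, 0], [0.7, 0, 1.3, 0, 0, 0], [0.8, 0, 1.3, 0, 0, 0], [0.4, 0, 0.8, 0, 0, 0], [0, 0, 0, 0, 0, 0]])

```text
clock: 18.7
ee_pos: [0.5324, 0.1982, 0.0808]
tcp_rot: [0.965, 0.045, -0.259, 0.011]
force: [1.8, 1.0, -1.5]
gripper_width: 0.085
```

```bash
python3 -c "
from bench import env
s=env.read_state();print(s['clock'],s['ee_pos'],s['force'],s['torque'])"
```

```text
18.7 [0.53243651 0.19822312 0.08081194] [ 1.75796268  0.99697417 -1.45516901] [ 0.01728771 -0.70917155  0.03993931]
```

Call:
servo_tool(plan=[[0.4, 0, 0.6, 0, 0, 0], [0.3, 0, 0.7, 0, 0, 0], [0, 0, 0, 0, 0, 0], [0, 0, 0, 0, 0, 0]])

```text
clock: 19.2
ee_pos: [0.5324, 0.1982, 0.0795]
tcp_rot: [0.965, 0.045, -0.259, 0.011]
force: [2.1, 0.0, -1.0]
gripper_width: 0.084
```

```bash
python3 chk2.py d4
```

```text
19.2 [0.5324 0.1982 0.0795] [ 2.0895  0.0428 -0.9647] 0.08408819682809575 [0.1983 0.7592 1.3152 0.0551 1.5881 0.0919]
```

View pics/d4_scene_raw.png

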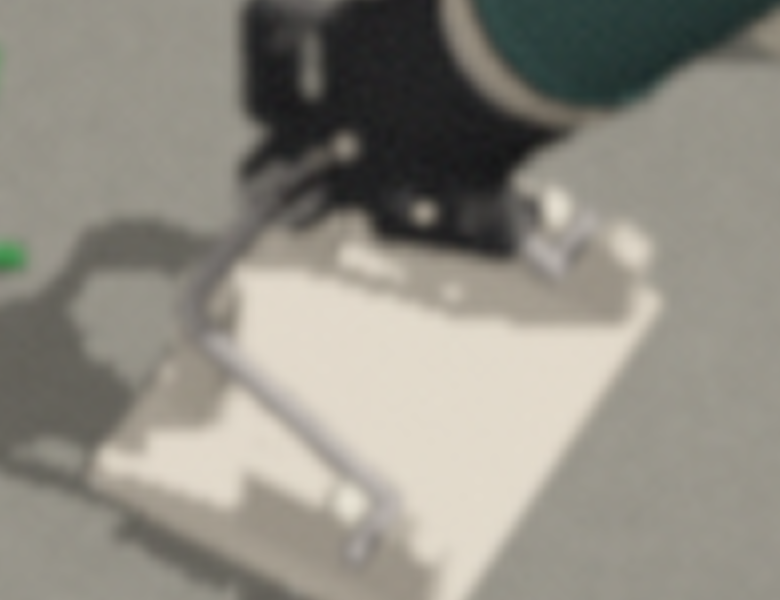

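View pics/d4_wrist.png

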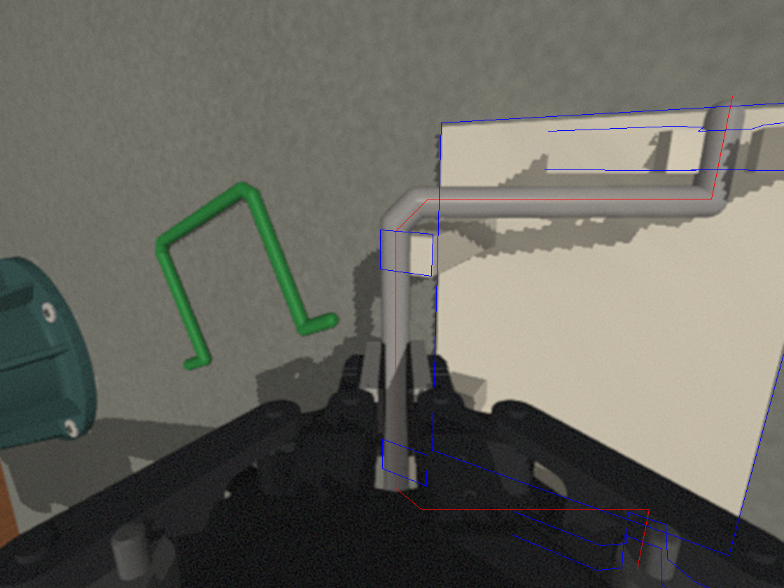

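Call:
servo_tool(plan=[[0, 0, 0, 0, 0, 0], [0, 0, 0, 0, 0, 0], [0, 0, 0, 0, 0, 0], [0, 0, 0, 0, 0, 0]], gripper=0.3)

```text
clock: 19.85
ee_pos: [0.5322, 0.1982, 0.0795]
tcp_rot: [0.965, 0.045, -0.259, 0.011]
force: [0.4, -0.3, -0.5]
gripper_width: 0.303
```

```bash
python3 chk2.py d5
```

```text
19.85 [0.5322 0.1982 0.0795] [ 0.4143 -0.3438 -0.5125] 0.30345327360156216 [0.1983 0.7592 1.3154 0.0552 1.5883 0.092 ]
```

View pics/d5_wrist.png

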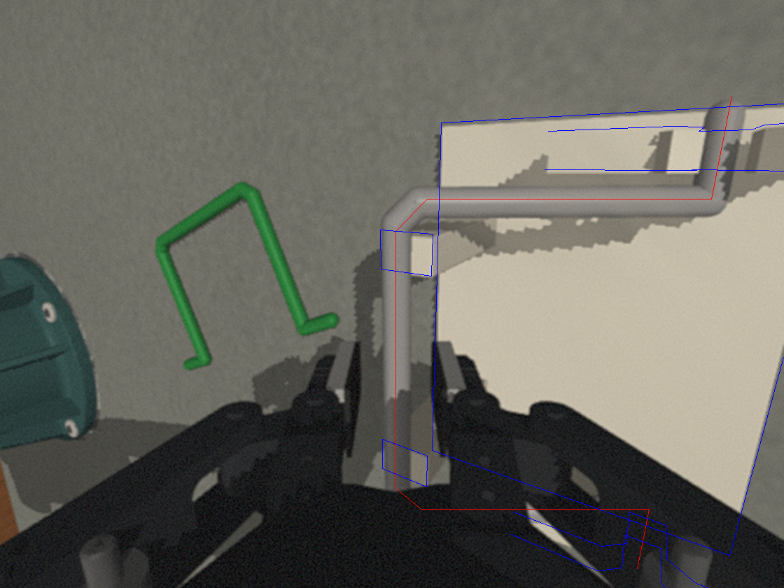

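Released; the frame hardly moved. Withdraw along the tool axis and look.

Call:
servo_tool(plan=[[0, 0, -6, 0, 0, 0], [0, 0, -14, 0, 0, 0], [0, 0, -30, 0, 0, 0], [0, 0, -45, 0, 0, 0], [0, 0, -45, 0, 0, 0], [0, 0, 0, 0, 0, 0], [0, 0, 0, 0, 0, 0]])

```text
clock: 20.88
ee_pos: [0.6021, 0.2043, 0.2009]
tcp_rot: [0.965, 0.045, -0.258, 0.011]
force: [-0.4, -0.1, -1.2]
gripper_width: 0.302
```

```bash
python3 chk2.py d6; python3 - <<'E'
from tgt import *
np.set_printoptions(precision=4,suppress=True)
p=imaging.grab_frame("wrist")
for l,z in dict(end_a=.032,frame_bar=.082,frame_mid=.057,notch_l=.032,bar_rest=.082).items():
    for d in imaging.landmark_of(l,p)[:3]: print(l,d["conf"],d["location"],onz(p,d["location"],z))
w=cloud(p); cv2.imwrite("pics/e.png",cv2.resize(p["frame"][:,:,::-1],(784,588)))
E
```

```text
20.875 [0.6021 0.2043 0.2009] [-0.4218 -0.108  -1.1996] 0.3018439904477202 [0.1888 0.7391 1.0277 0.0531 1.8956 0.0998]
end_a 0.96 [246.7, 195.5] [0.4558 0.1702 0.032 ]
end_a 0.73 [176.2, 221.7] [0.3301 0.1018 0.032 ]
end_a 0.65 [399.1, 111.3] [0.6138 0.2818 0.032 ]
frame_bar 0.77 [282.3, 196.0] [0.5329 0.1978 0.082 ]
frame_bar 0.77 [185.0, 146.6] [0.4058 0.2266 0.082 ]
notch_l 0.72 [380.3, 356.5] [0.6435 0.0282 0.032 ]
notch_l 0.64 [401.1, 114.8] [0.616 0.279 0.032]
```

View pics/e.png

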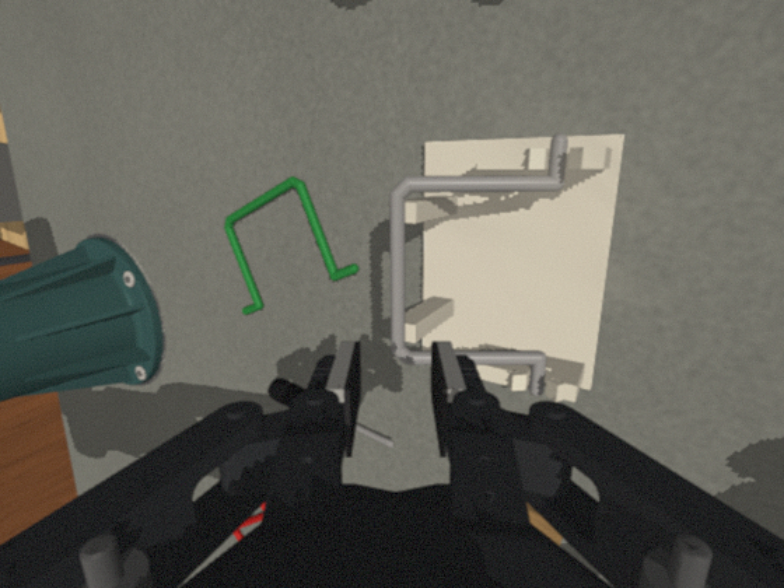

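View pics/d6_scene_raw.png

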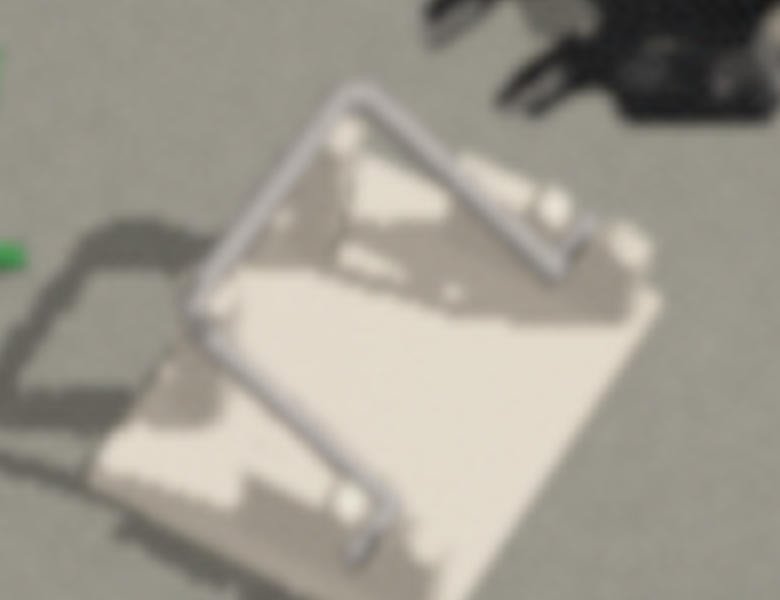

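```bash
python3 - <<'E'
from tgt import *
np.set_printoptions(precision=4,suppress=True)
p=imaging.grab_frame("wrist"); w=cloud(p); s=np.array([p["frame"].shape[1]/784])
def at(u,v,r=2):
    u*=560/784; v*=420/588; q=w[int(v)-r:int(v)+r+1,int(u)-r:int(u)+r+1].reshape(-1,3); return q[np.nanargmax(q[:,2])],np.nanmedian(q,0)
a=np.radians(YAW); 
for n,c in dict(bar_top=(398,210),bar_mid=(398,270),bar_low=(398,330),legA=(480,183),legA_e=(535,183),endA=(559,155),legB=(480,356),endB=(538,378),post1=(412,212)).items():
    m,q=at(*c); d=q[:2]-ST; print(n,"med",q,"stand xy",np.cos(a)*d[0]+np.sin(a)*d[1],-np.sin(a)*d[0]+np.cos(a)*d[1])
t=imaging.grab_frame("top"); wt=cloud(t); save(t,"fin_top.png")
save(p,"fin_w.png",(270,85,460,295),2.8)
E
```

```text
bar_top med [0.5328 0.2412 0.0839] stand xy 0.047915208143126345 -0.04276777386478126
bar_mid med [0.5364 0.2028 0.0843] stand xy 0.04791748604519758 -0.0042304890961177635
bar_low med [0.5406 0.1603 0.0842] stand xy 0.04765802261689961 0.038425237097970424
legA med [0.5752 0.2625 0.0593] stand xy 0.0037501122292644597 -0.06013833199040648
legA_e med [0.6055 0.2654 0.0425] stand xy -0.026666581495275895 -0.06014717185329547
endA med [0.6154 0.283  0.0363] stand xy -0.038202640767296035 -0.07678345211433305
legB med [0.5913 0.1449 0.056 ] stand xy -0.0013943781571955534 0.058441040257024734
endB med [0.6303 0.132  0.0361] stand xy -0.039041548152163943 0.07490664476284661
post1 med [0.5387 0.2404 0.0759] stand xy 0.04220110587637587 -0.04145369587704773
```

View pics/fin_w.png

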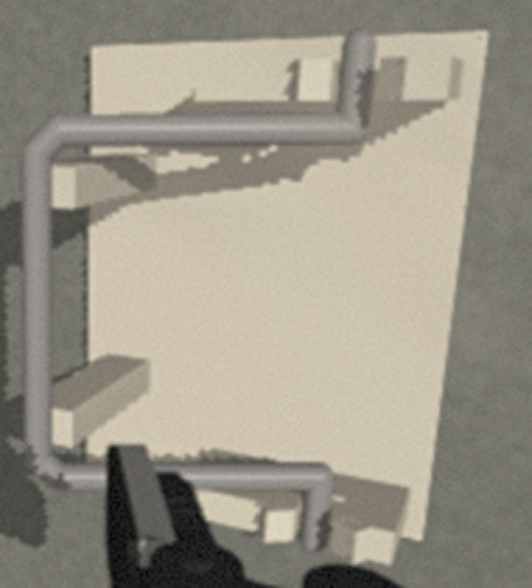

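View pics/fin_top.png

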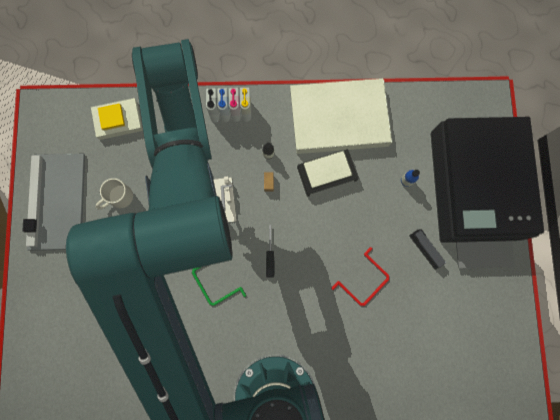

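```bash
python3 -c "
from bench import env
print(env.read_state()['force']); print(env.sign_off())"
```

```text
[ 0.32169531 -0.63064423  0.05564118]
the job is handed in; nothing more can be done
None
```

I drew the grey steel sheet rest out of the shelf by one leg, laid it flat on the desk and let go. I then picked it up by the middle of the crossbar, turned and tilted it, and lowered it onto the white stand. I handed the job in at about 21 s of the 61 s allowed; the hand-in gives no verdict.

**Last checks**
- **Seating:** the pictures show both turned-out ends down in the notches and the crossbar on both posts. The ends' tops measured about 36 mm above the desk (37 mm expected). The legs are at about ±60 mm from the stand's middle, as they should be.
- **Release and force:** the gripper is open and drawn back, touching nothing. The wrist force stayed within a few newtons throughout, including the lowering onto the stand.
- **Bystanders:** in the last top picture they look where they were at the start. The tape roll was hidden behind the arm there, so I could not check it.

**What disagreed or needed mending**
- My first grip on the leg was too high on the tube, so I took it again about 2.5 mm lower.
- The cameras disagreed by about 2–4 mm on the stand's position, and I used a middle value.
- The crossbar's top read about 84 mm above the desk where 87 mm would be expected. That gap is about the size of the measuring error.

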